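# Put away cupboard hardware, mist it with rust guard and shut the drawer

## Task

Put every brass knob lying about into the narrow compartment and every steel hinge into the wide compartment of the open drawer, leaving the drawer open meanwhile. Then mist them: press the red nozzle cap of the spray can fully down for a moment and let it spring back, and only after that push the drawer fully home. Do not knock over or shift the mug, the glass vase or the screwdriver.

Things in the scene. Friction and masses are not known exactly. Their poses are not given: they have to be found in the camera images.
- knob1: Solid brass cupboard knob, 28 mm tall, 60 g: round foot 30 mm across, 4 mm thick, neck 16 mm, round head 30 mm across from 14 to 28 mm above the foot's underside. Origin at the centre of the foot's underside, z along its axis to the head. Starts standing on its foot on the worktop left of the chest. May be absent.
- knob2: Solid brass cupboard knob, 28 mm tall, 60 g: round foot 30 mm across, 4 mm thick, neck 16 mm, round head 30 mm across from 14 to 28 mm above the foot's underside. Origin at the centre of the foot's underside, z along its axis to the head. Starts standing on its foot on the worktop left of the chest. May be absent.
- knob3: Solid brass cupboard knob, 28 mm tall, 60 g: round foot 30 mm across, 4 mm thick, neck 16 mm, round head 30 mm across from 14 to 28 mm above the foot's underside. Origin at the centre of the foot's underside, z along its axis to the head. Starts standing on its foot on the worktop left of the chest. May be absent.
- hinge1: Bright steel cupboard hinge, 76 mm long, 70 g, lying flat: cup 33 mm across, 12 mm high, centred at x = -21 mm (thin ears to y = +-23 mm), and an arm 18 mm wide (y), 14 mm high, from x = -6 to +38 mm; grasp across the arm at x = +18 mm. Origin on the underside, x along the arm away from the cup, z up. Starts on the worktop left of the chest, any yaw. May be absent.
- hinge2: Bright steel cupboard hinge, 76 mm long, 70 g, lying flat: cup 33 mm across, 12 mm high, centred at x = -21 mm (thin ears to y = +-23 mm), and an arm 18 mm wide (y), 14 mm high, from x = -6 to +38 mm; grasp across the arm at x = +18 mm. Origin on the underside, x along the arm away from the cup, z up. Starts on the worktop left of the chest, any yaw. May be absent.
- hinge3: Bright steel cupboard hinge, 76 mm long, 70 g, lying flat: cup 33 mm across, 12 mm high, centred at x = -21 mm (thin ears to y = +-23 mm), and an arm 18 mm wide (y), 14 mm high, from x = -6 to +38 mm; grasp across the arm at x = +18 mm. Origin on the underside, x along the arm away from the cup, z up. Starts on the worktop left of the chest, any yaw. May be absent.
- chest: Fixed cream one-drawer chest, 220 mm deep (x), 310 mm wide (y), 75 mm high, standing on the worktop with its front towards the robot. Origin at the centre of its underside; its front plane is at x = -110 mm; the drawer slides out along its -x.
- drawer (a joint): How far the drawer is pulled out, m: 0 = home against its stop, 0.16 = fully open; starts 0.145 to 0.16 open. Moves with about 2.5 N of friction and stays where it is left.
- drawer_front (a point): Point on the outer face of the drawer's white front panel, at the panel's top edge in the middle of its width; moves with the drawer, axes as the chest's. The panel is 306 mm wide, 15 mm thick, 58 mm high, its top edge 67 mm above the worktop; two brass knobs at y = +-90 mm stick out 22 mm; the face between them is free for pushing.
- knob_bay (a point): Centre of the inner floor (18 mm above the worktop) of the narrow compartment, on the drawer's right (-y) side: 188 mm (x) by 98 mm (y); moves with the drawer, axes as the chest's. Walls (6 mm thick) and the divider (5 mm) stand 38 mm above it. The front wall's inner face is at x = -94 mm; the chest covers the back part: with the drawer open by q, only x < q - 0.100 m is uncovered.
- hinge_bay (a point): Centre of the inner floor of the wide compartment, on the drawer's left (+y) side: 188 mm (x) by 165 mm (y); otherwise as knob_bay.
- can: Fixed spray can of rust guard, 52 mm across, green with a white and orange band, clamped in a 72 mm round foot on top of the chest. Origin at the centre of the foot's underside; its spray hole looks to -x, over the drawer. The nozzle's top stands 163 mm above the origin.
- nozzle (a joint): How far the can's sprung nozzle cap is pressed down, m: 0 = up, 0.008 = fully down; it takes 3 N to start, 9 N to go fully down, and springs back up.
- nozzle_top (a point): Centre of the flat top of the red nozzle cap, 28 mm across; moves with the cap.
- mug: White mug, 80 mm across, 90 mm high, handle at +y; a bystander. Origin at the centre of its underside.
- vase: Green glass bottle vase, 96 mm across, 150 mm high; a bystander. Origin at the centre of its underside.
- screwdriver: Screwdriver lying on the worktop; a bystander. Origin at its underside, x towards the tip.
Things that resemble listed ones, but are neither listed nor needed, are in the scene too. What is shaped like the hinge3 but brown or orange is not meant.

How it is judged (in metres and radians):
On the way, in this order (a step that is already met when the one before it is completed fails the run):
1. every knob is in the narrow compartment and every hinge in the wide one, the drawer still open by 100 mm or more (x of knob1 in the frame of knob_bay between -0.092 and 0.092 m and y of knob1 in the frame of knob_bay between -0.049 and 0.049 m and z of knob1 in the frame of knob_bay between -0.01 and 0.035 m and x of knob2 in the frame of knob_bay between -0.092 and 0.092 m and y of knob2 in the frame of knob_bay between -0.049 and 0.049 m and z of knob2 in the frame of knob_bay between -0.01 and 0.035 m and x of knob3 in the frame of knob_bay between -0.092 and 0.092 m and y of knob3 in the frame of knob_bay between -0.049 and 0.049 m and z of knob3 in the frame of knob_bay between -0.01 and 0.035 m and x of hinge1 in the frame of hinge_bay between -0.092 and 0.092 m and y of hinge1 in the frame of hinge_bay between -0.0825 and 0.0825 m and z of hinge1 in the frame of hinge_bay between -0.01 and 0.035 m and x of hinge2 in the frame of hinge_bay between -0.092 and 0.092 m and y of hinge2 in the frame of hinge_bay between -0.0825 and 0.0825 m and z of hinge2 in the frame of hinge_bay between -0.01 and 0.035 m and x of hinge3 in the frame of hinge_bay between -0.092 and 0.092 m and y of hinge3 in the frame of hinge_bay between -0.0825 and 0.0825 m and z of hinge3 in the frame of hinge_bay between -0.01 and 0.035 m and value of joint drawer above 0.1 m), for 0.3 s.
2. the nozzle cap is pressed down by 6 mm or more of its 8 mm, with the drawer open (value of joint nozzle above 0.006 m and value of joint drawer above 0.1 m), for 0.1 s.
3. the nozzle cap is let up again, with the drawer still open (value of joint nozzle below 0.0015 m and value of joint drawer above 0.1 m), for 0.1 s.
4. the drawer is pushed home to within 4 mm (value of joint drawer below 0.004 m), for 0.2 s.
At the end, for the whole second after the job is handed in: Every knob present lies in the narrow compartment and every hinge present in the wide one (their origins between its walls and less than 35 mm above its floor), at rest; the drawer is home within 4 mm; the nozzle cap is up (within 1.5 mm) (x of knob1 in the frame of knob_bay between -0.092 and 0.092 m and y of knob1 in the frame of knob_bay between -0.049 and 0.049 m and z of knob1 in the frame of knob_bay between -0.01 and 0.035 m and x of knob2 in the frame of knob_bay between -0.092 and 0.092 m and y of knob2 in the frame of knob_bay between -0.049 and 0.049 m and z of knob2 in the frame of knob_bay between -0.01 and 0.035 m and x of knob3 in the frame of knob_bay between -0.092 and 0.092 m and y of knob3 in the frame of knob_bay between -0.049 and 0.049 m and z of knob3 in the frame of knob_bay between -0.01 and 0.035 m and x of hinge1 in the frame of hinge_bay between -0.092 and 0.092 m and y of hinge1 in the frame of hinge_bay between -0.0825 and 0.0825 m and z of hinge1 in the frame of hinge_bay between -0.01 and 0.035 m and x of hinge2 in the frame of hinge_bay between -0.092 and 0.092 m and y of hinge2 in the frame of hinge_bay between -0.0825 and 0.0825 m and z of hinge2 in the frame of hinge_bay between -0.01 and 0.035 m and x of hinge3 in the frame of hinge_bay between -0.092 and 0.092 m and y of hinge3 in the frame of hinge_bay between -0.0825 and 0.0825 m and z of hinge3 in the frame of hinge_bay between -0.01 and 0.035 m and value of joint drawer below 0.004 m and value of joint nozzle below 0.0015 m and linear speed of each of knob1, knob2, knob3, hinge1, hinge2, hinge3 below 0.03 m/s); the robot touches nothing.
It fails at once if the mug is shifted by more than 40 mm or tipped (distance of mug from where it was at the start of the episode above 0.04 m or angle between mug's own z axis and vertical above 0.5 rad).
It fails at once if the vase is shifted by more than 40 mm or tipped (distance of vase from where it was at the start of the episode above 0.04 m or angle between vase's own z axis and vertical above 0.5 rad).
It fails at once if the screwdriver is shifted by more than 40 mm or tipped (distance of screwdriver from where it was at the start of the episode above 0.04 m).
Of knob1, knob2, knob3, hinge1, hinge2, hinge3 only 4 to 6 are there at a start; the rules pass over those that are not, and their reading is None.
At some moment in a run one of knob1, knob2, knob3, hinge1, hinge2, hinge3 may be knocked a few centimetres aside while the robot is not near it.
Once in a run the grip may slacken for a moment while it holds something.
It also fails if it takes over 210 s, if anything falls off the work surface, if the arm or the gripper's body presses on something with over 40 N, if the wrist force passes 120 N, or if a joint passes its speed limit or range.

## Robot

A 6-joint arm with a two-finger parallel gripper is mounted at the origin on the work surface. World frame = base frame: x ahead of the robot, y to its left, z up, the work surface at z = 0. Lengths are in mm, angles in rad, forces in N, time in s.
With the tool pointing down it reaches from about 350 to 975 mm from the base axis. Payload 4.9 kg.
Tool frame: the origin (TCP) lies midway between the tips of the shut fingers; the grasp point (between the pads) lies manip.grip_point_offset behind it (manip.grip_point_offset is the distance from the TCP to the grasp point, in mm); z points along the fingers, y is the line along which they close (so a half turn about z gives the same grasp; the last joint's range is limited). The gripper opens to 85 mm and grips with 20 to 120 N. Pads are 22 mm wide; open, the fingers measure 114 mm over their backs; the gripper's body (76 mm by 85 mm) begins 54 mm behind the grasp point. The pads swing forward as they close: fully open they stand 13 mm farther back than shut.
Start: joints at [-1.426, 0.053, 1.613, -0, 1.476, -0.119], TCP at [162.965, -603.36, 195.104] pointing down, gripper open.
Joint ranges: [-3.01, 3.01], [-1.01, 2.22], [0.06, 2.58], [-1.02, 4.17], [0.09, 2.62], [-3.14, 3.14]. Speed limits (rad/s): [2.57, 2.57, 3.14, 3.14, 3.14, 3.14].

## Interface

Orientations are given as a rotation vector (axis times angle).
In Python, from bench import manip gives the robot as it stands.
- The arm moves only by the tool step_arm, never from a script. Its argument "deltas" is text: rows parted by semicolons, each of 7 numbers parted by spaces: the shift along the tool's x, y, z in m, then the turn, a rotation vector about the tool's x, y, z in degrees, then the finger opening in m, from 0 to 0.0854. In form: tx ty tz rx ry rz gripper; .... A call has exactly 10 rows; each row shifts and turns the commanded pose from where the row before left it, along the tool's axes as they then stand; what a row does not reach is not made up. A row lasts 1/8 s, in which the tool goes at most 62.5 mm and 10.7 degrees, less where a joint would pass 70% of its speed; a pose out of reach is approached as far as the arm can. A call is refused whole if a number of a shift passes 0.0625 or a number of a turn 10.7, either way. A call with a gripper value outside its range is refused whole. The fingers move at their own pace and stop on an object; "force" is the grip in N (left out, the last holds). Time passes only in rows, so rows that do not move let the fingers close, or fill a call up. It gives the time, the measured TCP pose, the force, the opening and the grip force at its end, in the units of the state.
- manip.state(): the state, without advancing time (a new reading comes with each control period).
- manip.grab_frame(name): name is "side" or "top"; returns a dict with "pixels" (480x640x3 uint8, red, green, blue), "fx", "fy", "cx", "cy" (pixels), "k1" (the pictures are not rectified: a ray, as slopes to the right and down, at radius r is drawn at 1 + k1 r^2 times it, then the intrinsics apply), "world_to_cam" (4x4, takes a point from world to camera coordinates). Camera axes: x right, y up, looking along -z (the intrinsics and any distortion apply to the point x, -y, -z); pixel columns grow to the right and rows downward; lengths in mm; the calibration is good to about 2 mm. A picture is of the moment at which its call begins. There is no depth.
- manip.close_job(): hands the job in; it is judged then, once.
The state is a dict: "t": time; "joints": joint angles; "joint_vel": joint speeds; "effort": joint torques, N m; "position": TCP position; "orientation": TCP orientation; "ft_force": force on the tool from outside, world axes, zero at the start; "moment": the same for the moment, N m; "grip_width": finger opening in mm; "grip_force": force on a finger pad.
Only numpy, scipy, OpenCV 4.12 (cv2) and the standard library are available. Lean on these libraries where they do the work, as an engineer would, in place of code of your own. Each camera call takes 0.05 s, during which the arm holds its last target. There are 200 camera calls.

## Working session

There is one attempt and no reset: what is moved stays moved. The work goes in short steps, Python scripts to look and compute and a tool call to move; the robot and the scene stay as the last step left them, time stands still between calls to the robot, and variables do not carry over. Pictures are saved under pics/ and viewed, at most 14 in all, crops included, and the job is handed in when it is done.

Besides the shell and the picture viewer there is one more tool, called after "Emit:" by a JSON object that holds its "name" and its "arguments", one argument or row to a line. step_arm: Moves the arm, as the interface text tells. Its arguments: {"type":"object","properties":{"deltas":{"type":"string"},"force":{"type":"number"}},"required":["deltas"]}

```bash
ls; mkdir -p pics; cat > h.py <<'E'
import numpy as np, cv2
from bench import manip
def grab(n): return manip.grab_frame(n)
def save(f,name): cv2.imwrite('pics/'+name, cv2.cvtColor(f['pixels'],cv2.COLOR_RGB2BGR))
def K(f): return np.array([[f['fx'],0,f['cx']],[0,f['fy'],f['cy']],[0,0,1.]])
def ray(f,uv):
    p=cv2.undistortPoints(np.array([[uv]],float),K(f),np.array([f['k1'],0,0,0,0.]))[0,0]
    M=np.array(f['world_to_cam']);R=M[:3,:3];t=M[:3,3]
    return -R.T@t, R.T@np.array([p[0],-p[1],-1.])
def onz(f,uv,z):
    c,d=ray(f,uv); return c+d*(z-c[2])/d[2]
def proj(f,P):
    q=np.array(f['world_to_cam'])@np.append(P,1.); x,y=q[0]/-q[2],-q[1]/-q[2]
    s=1+f['k1']*(x*x+y*y); return f['fx']*x*s+f['cx'],f['fy']*y*s+f['cy']
E
python3 - <<'E'
from h import *
for n in('top','side'):
    f=grab(n);save(f,n+'0.png');print(n,f['fx'],f['k1'],ray(f,(320,240)))
s=manip.state();print(s,manip.grip_point_offset)
E
```

```text
pics
top 607.7634164553796 -0.09964716025718061 (array([ 380.51530868,  -15.22741077, 1655.89369121]), array([ 0.11482333, -0.00827402, -0.99346149]))
side 543.3847992703376 -0.04080527105575377 (array([ 263.98089806, 1129.62522813,  921.4828994 ]), array([ 0.15895644, -0.80994011, -0.56505227]))
{'t': 0.1, 'joints': array([-1.42598347e+00,  5.33014552e-02,  1.61414834e+00, -1.50085751e-05,
        1.47597296e+00, -1.18994913e-01]), 'joint_vel': array([-0.00030065, -0.00087163, -0.00517276, -0.00047931,  0.00045787,
       -0.00093142]), 'effort': array([ 4.05279234e-04, -3.94906211e+01, -3.71361279e+01, -9.72126418e-05,
        3.89600420e-03, -2.27763587e-05]), 'position': array([ 162.88300316, -602.76123233,  193.9844146 ]), 'orientation': array([-3.11248839e+00, -4.12949263e-01,  6.05386774e-05]), 'ft_force': array([0.33780661, 0.26415203, 1.55840372]), 'moment': array([ 0.01430146,  0.01801201, -0.00590117]), 'grip_force': 0.0, 'grip_width': 85.32910475012541} 18.700000000000003
```

View pics/top0.png

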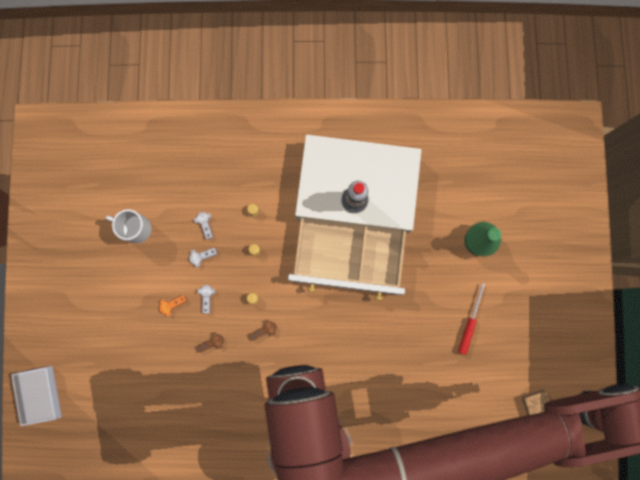

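View pics/side0.png

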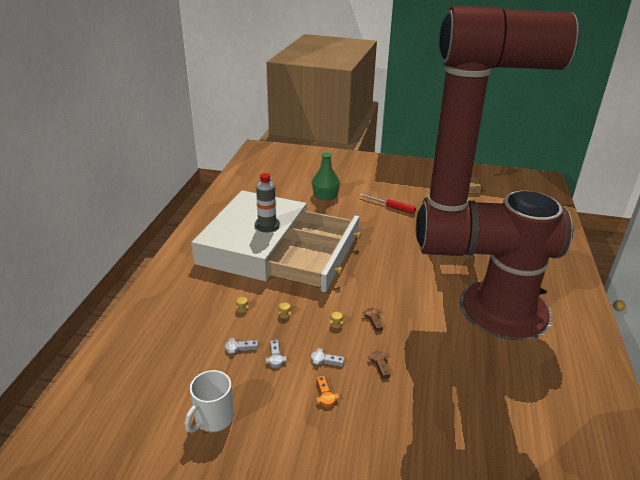

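The top view shows three brass knobs (252,210), (254,249), (252,298) and three steel hinges near (204,225), (203,257), (206,298). The decoys are one orange and two brown hinges. The red cap is at (358,188) and the drawer is open toward the robot, its front running from (290,280) to (405,291). The side view agrees.

```bash
cat > meas.py <<'E'
from h import *
def comps(f,mask,amin):
    n,l,s,c=cv2.connectedComponentsWithStats(mask.astype(np.uint8))
    return [(np.argwhere(l==i)[:,::-1],s[i],c[i]) for i in range(1,n) if s[i][4]>=amin]
def knobs(f,reg):
    hsv=cv2.cvtColor(f['pixels'],cv2.COLOR_RGB2HSV)
    x0,x1,y0,y1=reg;m=np.zeros((480,640),bool)
    m[y0:y1,x0:x1]=((hsv[...,0]>=18)&(hsv[...,0]<=34)&(hsv[...,1]>140)&(hsv[...,2]>110))[y0:y1,x0:x1]
    return comps(f,m,25)
def hinges(f,reg):
    hsv=cv2.cvtColor(f['pixels'],cv2.COLOR_RGB2HSV)
    x0,x1,y0,y1=reg;m=np.zeros((480,640),bool)
    m[y0:y1,x0:x1]=((hsv[...,1]<70)&(hsv[...,2]>70))[y0:y1,x0:x1]
    m=cv2.morphologyEx(m.astype(np.uint8),cv2.MORPH_CLOSE,np.ones((3,3)))
    return comps(f,m,60)
def hpose(f,px):
    P=np.array([onz(f,p,12)[:2] for p in px.astype(float)])
    c=P.mean(0);w,V=np.linalg.eigh(np.cov((P-c).T));a=V[:,1];n=V[:,0]
    s=(P-c)@a;q=(P-c)@n;mid=(s.max()+s.min())/2
    if np.ptp(q[s>mid])>np.ptp(q[s<mid]): a=-a;s=-s   # arm is the narrow end
    tip=s.max(); end=s.min()
    # arm axis from the centreline of the arm's pixels
    arm=P[s>tip-36]; ac=arm.mean(0)
    g=ac; return c,a,np.degrees(np.arctan2(a[1],a[0])),tip-end,c+a*(tip-20),ac
E
python3 - <<'E'
from meas import *
f=grab('top');g=grab('side')
for px,s,c in knobs(f,(235,275,190,320)): print('knob',c,s, onz(f,c,24))
for px,s,c in knobs(g,(225,350,285,335)): print('kS',c,s,onz(g,c,18))
for px,s,c in hinges(f,(180,225,205,320)):
    r=hpose(f,px);print('hinge',c.round(1),s,*[np.round(x,1) for x in r])
for px,s,c in hinges(g,(220,350,330,372)): print('hS',c.round(1),s,onz(g,c,10).round(1))
for p in [(306,136),(421,149),(414,229),(297,213)]: print('chest',onz(f,p,75).round(1))
hsv=cv2.cvtColor(f['pixels'],cv2.COLOR_RGB2HSV);
for ff,reg,nm in((f,(340,375,175,205),'t'),(g,(255,280,170,185),'s')):
    hsv=cv2.cvtColor(ff['pixels'],cv2.COLOR_RGB2HSV);x0,x1,y0,y1=reg;m=np.zeros((480,640),bool)
    m[y0:y1,x0:x1]=(((hsv[...,0]<8)|(hsv[...,0]>172))&(hsv[...,1]>150)&(hsv[...,2]>80))[y0:y1,x0:x1]
    for px,s,c in comps(ff,m,10): print('red',nm,c,s,onz(ff,c,238 if nm=='t' else 230).round(1))
a=cv2.resize(cv2.cvtColor(f['pixels'],cv2.COLOR_RGB2BGR)[125:300,285:425],None,fx=4,fy=4,interpolation=2)[:600]
b=cv2.resize(cv2.cvtColor(f['pixels'],cv2.COLOR_RGB2BGR)[195:355,155:285],None,fx=4,fy=4,interpolation=2)[:600]
cv2.imwrite('pics/chest.png',cv2.resize(cv2.cvtColor(f['pixels'],cv2.COLOR_RGB2BGR)[125:300,285:425],(480,600),interpolation=2))
E
```

```text
kS [240.8880597 303.7238806] [236 297  12  16 134] [652.93244061 156.48616378  18.        ]
kS [284.02666667 309.36      ] [279 302  12  16 150] [542.52198749 152.2284002   18.        ]
kS [335.95031056 319.0310559 ] [330 311  13  17 161] [411.00190507 157.55640572  18.        ]
hinge [204.2 223.5] [194 212  19  27 279] [618.3 287.7] [-0.9 -0.3] -160.0 77.4 [596.5 279.7] [594.9 279.2]
hinge [200.8 255.9] [189 248  28  19 283] [529.5 296. ] [ 0.3 -0.9] -70.3 77.5 [537.4 273.9] [538.2 272.1]
hinge [205.7 297.2] [197 285  18  29 290] [417.2 281.5] [-1.  0.] 179.1 75.7 [394.5 281.9] [392.7 281.9]
hS [239.9 345.5] [225 338  33  16 363] [611.8 286.6  10. ]
hS [275.3 355.2] [266 340  21  28 324] [524.3 297.4  10. ]
hS [325.9 358.3] [311 348  33  19 376] [411. 281.  10.]
chest [843.4   6.7  75. ]
chest [ 806.5 -300.7   75. ]
chest [ 590.6 -276.1   75. ]
chest [635.2  31.5  75. ]
red t [358.29166667 187.91666667] [354 184  10   9  72] [ 668.2 -118.9  238. ]
red s [264.74683544 177.27848101] [260 173  10  10  79] [ 665.9 -121.2  230. ]
```

View pics/chest.png

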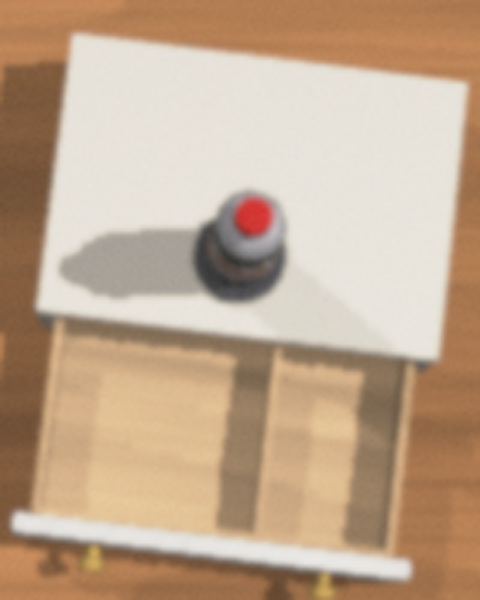

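The crop shows the white chest top, the red cap at crop (253,215), the divider at crop (277,347)-(260,530) and the drawer panel running along crop (12,525)-(410,570). Next I fix the chest frame, the drawer opening and the knobs.

```bash
python3 - <<'E'
from meas import *
f=grab('top')
hsv=cv2.cvtColor(f['pixels'],cv2.COLOR_RGB2HSV)
for p in [(252,210),(254,249),(252,298)]: print(hsv[p[1]-1:p[1]+2,p[0]].tolist(), hsv[p[1],p[0]+12])
m=np.zeros((480,640),np.uint8)
m[190:320,235:275]=((hsv[...,1]>125)&(hsv[...,2]>150)&(hsv[...,0]>=16)&(hsv[...,0]<36))[190:320,235:275]
for px,s,c in comps(f,m,20): print('knob',c.round(1),s,onz(f,c,26).round(1))
w=((hsv[...,1]<45)&(hsv[...,2]>95)).astype(np.uint8); w[:, :270]=0; w[:,430:]=0;w[:120]=0;w[310:]=0
w=cv2.morphologyEx(w,cv2.MORPH_CLOSE,np.ones((5,5)))
for px,s,c in comps(f,w,100):
    z=75 if s[4]>2000 else 67
    P=np.array([onz(f,p,z)[:2] for p in px.astype(float)],np.float32)
    print('white',s,cv2.minAreaRect(P),'mean',P.mean(0))
E
```

```text
[[21, 138, 220], [20, 139, 219], [20, 138, 218]] [ 13 137 192]
[[21, 136, 222], [21, 138, 222], [21, 137, 223]] [ 13 135 166]
[[20, 136, 223], [21, 134, 224], [21, 136, 223]] [ 14 138 187]
knob [252.9 208.9] [247 203  12  13 121] [655.3 152.8  26. ]
knob [254.5 249.1] [249 243  12  13 121] [545.5 148.1  26. ]
knob [252.4 297.8] [247 292  12  13 122] [414.4 153.5  26. ]
white [ 296  135  125   97 9207] ((715.2828979492188, -130.9539337158203), (310.00140380859375, 225.8699493408203), 82.5927505493164) mean [ 717.589   -131.69505]
white [288 274 117  20 787] ((447.3601989746094, -95.5421142578125), (306.4669189453125, 17.896625518798828), 82.4064712524414) mean [447.50214 -95.52437]
```

Emit:
{"name": "step_arm", "arguments": {
  "deltas": "0 0 -0.03 0 0 7.53 0.06;0 0 -0.03 0 0 7.53 0.06;0 0 -0.03 0 0 7.53 0.06;0.025 -0.045 0 0 0 0 0.06;0.025 -0.045 0 0 0 0 0.06;0.025 -0.045 0 0 0 0 0.06;0.025 -0.045 0 0 0 0 0.06;0.025 -0.045 0 0 0 0 0.06;0.025 -0.045 0 0 0 0 0.06;0.025 -0.045 0 0 0 0 0.06",
  "force": 40
}}

```text
t: 1.5
position: [378.2, -312.3, 285.1]
orientation: [3.135, -0.205, 0.001]
ft_force: [0.6, 0.1, 0.1]
grip_width: 60.0
grip_force: 0.0
```

```bash
cat > plan.py <<'E'
import sys
from h import *
from scipy.spatial.transform import Rotation as Ro
EX=np.array([.9914,-.1305]);EY=np.array([.1305,.9914]);B=np.array([554.5,-109.6])
def bay(x,y): return B+x*EX+y*EY           # drawer midline frame -> world
def plan(xyz,yaw=None):
    s=manip.state();R=Ro.from_rotvec(s['orientation']);x=R.as_matrix()[:,0];y=np.degrees(np.arctan2(x[1],x[0]))
    out=[]
    if yaw is not None:
        rz=(y-yaw+180)%360-180; print('rz',round(rz,1)); R=R*Ro.from_euler('z',rz,degrees=True)
    print('pos',s['position'].round(1),'yaw',round(y,1),'tool delta mm',R.inv().apply(np.array(xyz)-s['position']).round(1),'tilt',R.as_matrix()[:,2].round(3),'w',round(s['grip_width'],1),'F',s['ft_force'].round(1),'t',s['t'])
if __name__=='__main__':
    a=[float(v) for v in sys.argv[1:]]; plan(a[:3],a[3] if len(a)>3 else None)
E
python3 plan.py 544 150 150
```

```text
pos [ 378.2 -312.3  285.1] yaw -7.5 tool delta mm [ 104.1 -480.1  135. ] tilt [ 0. -0. -1.] w 60.0 F [0.6 0.1 0.1] t 1.5
```

Emit:
{"name": "step_arm", "arguments": {
  "deltas": "0.0104 -0.048 0 0 0 0 0.06;0.0104 -0.048 0 0 0 0 0.06;0.0104 -0.048 0 0 0 0 0.06;0.0104 -0.048 0 0 0 0 0.06;0.0104 -0.048 0 0 0 0 0.06;0.0104 -0.048 0 0 0 0 0.06;0.0104 -0.048 0 0 0 0 0.06;0.0104 -0.048 0 0 0 0 0.06;0.0104 -0.048 0.02 0 0 0 0.06;0.0104 -0.048 0.02 0 0 0 0.06"
}}

```text
t: 2.75
position: [543.5, 150.3, 245.0]
orientation: [-3.135, 0.204, -0.002]
ft_force: [1.5, 0.6, 0.2]
grip_width: 60.2
grip_force: 0.0
```

```bash
python3 plan.py 544 150 5; python3 - <<'E'
from meas import *
f=grab('side')
for px,s,c in knobs(f,(225,350,285,340)): print('kS',c,s,onz(f,c,18))
E
```

```text
pos [543.5 150.3 245. ] yaw -7.5 tool delta mm [2.0e-01 3.0e-01 2.4e+02] tilt [ 0.001  0.    -1.   ] w 60.2 F [1.5 0.6 0.2] t 2.75
kS [240.81538462 303.55384615] [236 297  12  16 130] [653.31625335 155.91670469  18.        ]
kS [284.15646259 309.30612245] [279 302  12  16 147] [542.26101428 151.96371036  18.        ]
kS [335.98113208 319.04402516] [330 312  13  16 159] [410.92069635 157.5847386   18.        ]
```

Moves track well. Now I descend onto knob 2 and grip.

Emit:
{"name": "step_arm", "arguments": {
  "deltas": "0 0 0.05 0 0 0 0.06;0 0 0.05 0 0 0 0.06;0 0 0.05 0 0 0 0.06;0 0 0.04 0 0 0 0.06;0 0 0.03 0 0 0 0.06;0 0 0.02 0 0 0 0.06;0 0 0 0 0 0 0.06;0 0 0 0 0 0 0.02;0 0 0 0 0 0 0.02;0 0 0 0 0 0 0.02"
}}

```text
t: 4.05
position: [543.9, 148.7, 6.3]
orientation: [-3.134, 0.205, -0.003]
ft_force: [0.1, -0.3, 0.1]
grip_width: 19.6
grip_force: 0.0
```

Emit:
{"name": "step_arm", "arguments": {
  "deltas": "0 0 0 0 0 0 0.02;0 0 -0.02 0 0 0 0.02;0 0 -0.04 0 0 0 0.02;0 0 -0.05 0 0 0 0.02;0 0 -0.04 0 0 0 0.02;0 0 0 0 0 0 0.02;0 0 0 0 0 0 0.02;0 0 0 0 0 0 0.02;0 0 0 0 0 0 0.02;0 0 0 0 0 0 0.02"
}}

```text
t: 5.3
position: [542.6, 148.5, 154.2]
orientation: [3.135, -0.205, -0.002]
ft_force: [0.5, -0.4, 0.1]
grip_width: 19.9
grip_force: 0.0
```

```bash
python3 - <<'E'
from plan import *
for x in(-70,-38,-5):
    p=bay(x,-85);print(p.round(1))
plan([*bay(-5,-85),150])
s=grab('side');save(s,'s1.png')
E
```

```text
[ 474.  -184.7]
[ 505.7 -188.9]
[ 538.5 -193.2]
pos [542.6 148.5 154.2] yaw -7.5 tool delta mm [ 40.4 339.4   4.3] tilt [-0.002 -0.    -1.   ] w 19.9 F [ 0.5 -0.4  0.1] t 5.3
```

```bash
python3 - <<'E'
import cv2
im=cv2.imread('pics/s1.png');cv2.imwrite('pics/s1c.png',cv2.resize(im[140:420,190:400],(600,800))[:600])
cv2.imwrite('pics/s1c.png',cv2.resize(im[200:380,200:400],(660,594),interpolation=2))
E
```

```text
(no output)
```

View pics/s1c.png

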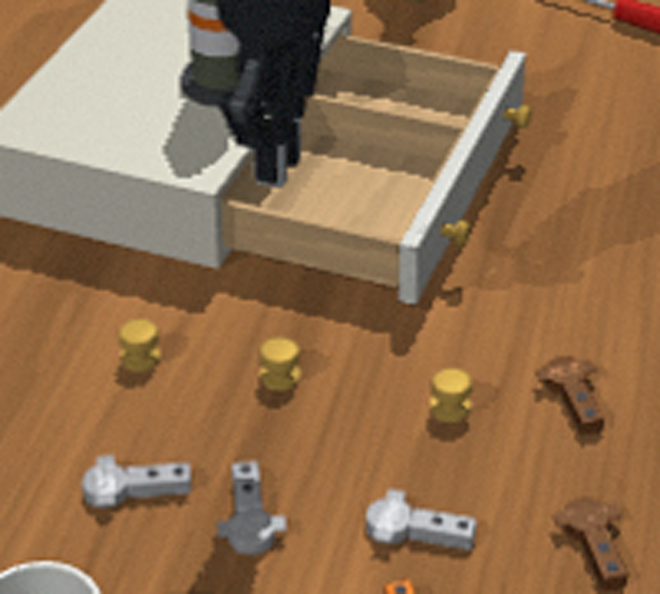

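The knob is still standing at full-image pixel (284,310) and the jaws closed on nothing. I'll check the tip's projection against the image and the knob's position now.

```bash
python3 - <<'E'
from meas import *
g=grab('side');s=manip.state()
print('tcp proj',proj(g,s['position']), 'knob proj foot/top',proj(g,[544,150,0]),proj(g,[544,150,28]))
for px,st,c in knobs(g,(225,350,285,340)): print('kS',c,st,onz(g,c,14).round(1), 'bottom',onz(g,(st[0]+st[2]/2,st[1]+st[3]),0).round(1))
f=grab('top');print('top tcp',proj(f,s['position']),proj(f,[544,150,28]))
im=f['pixels'][190:320,180:300];cv2.imwrite('pics/t1.png',cv2.resize(cv2.cvtColor(im,cv2.COLOR_RGB2BGR),(550,596),interpolation=2))
E
```

```text
tcp proj (np.float64(283.23567778679774), np.float64(264.2225472570335)) knob proj foot/top (np.float64(283.8171991714562), np.float64(314.12626461603776)) (np.float64(283.60624554770874), np.float64(305.62024337531125))
kS [240.921875  303.4765625] [236 297  12  16 128] [654.9 151.3  14. ] bottom [646.7 169.7   0. ]
kS [284.11333333 309.33333333] [279 302  12  16 150] [543.6 147.8  14. ] bottom [537.5 163.    0. ]
kS [335.91082803 319.03821656] [330 312  13  16 157] [411.7 153.3  14. ] bottom [406.9 169.1   0. ]
top tcp (np.float64(249.12908517712083), np.float64(244.99267111461936)) (np.float64(253.6920006183098), np.float64(249.5915117468499))
```

View pics/t1.png

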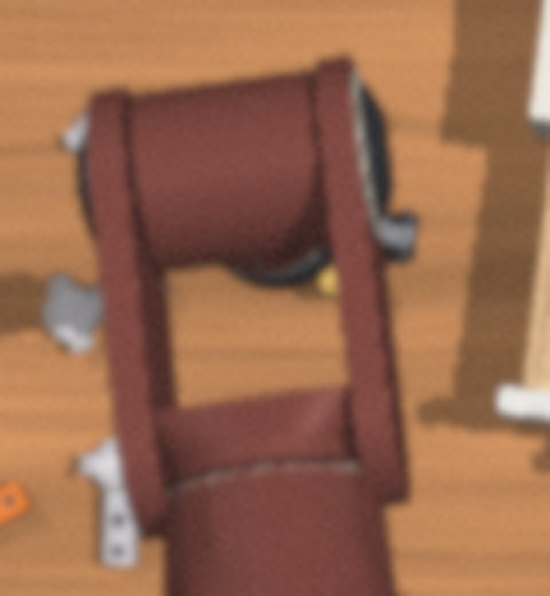

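The side view puts the finger tips near row 256, but the TCP projects to row 264. The tips may be about 25 mm higher than expected, which would mean they closed above the knob. I'll go back down with the fingers open and look.

Emit:
{"name": "step_arm", "arguments": {
  "deltas": "0 0 0.05 0 0 0 0.05;0.0015 -0.0015 0.05 0 0 0 0.05;0 0 0.048 0 0 0 0.05;0 0 0 0 0 0 0.05;0 0 0 0 0 0 0.05;0 0 0 0 0 0 0.05;0 0 0 0 0 0 0.05;0 0 0 0 0 0 0.05;0 0 0 0 0 0 0.05;0 0 0 0 0 0 0.05"
}}

```text
t: 6.7
position: [544.7, 149.9, 7.1]
orientation: [-3.135, 0.205, 0.0]
ft_force: [0.1, -0.5, -0.4]
grip_width: 49.7
grip_force: 0.0
```

```bash
python3 - <<'E'
from meas import *
g=grab('side');s=manip.state();print('tcp proj',s['position'],proj(g,s['position']))
im=g['pixels'][230:340,230:350];cv2.imwrite('pics/s2.png',cv2.resize(cv2.cvtColor(im,cv2.COLOR_RGB2BGR),(648,594),interpolation=2))
E
```

```text
tcp proj [544.63419326 149.86217143   7.04217104] (np.float64(283.5322983540275), np.float64(311.93005569059477))
```

View pics/s2.png

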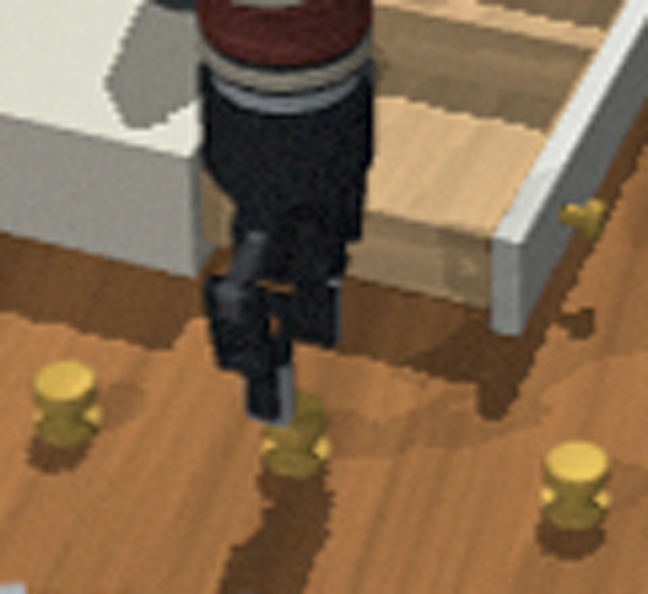

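The fingers straddle the knob in plan, but the tips (crop (268,420) and (320,345)) sit well above the TCP's projection. The tips are about 25 mm too high, so I go lower in small steps and watch the force.

Emit:
{"name": "step_arm", "arguments": {
  "deltas": "0 0 0.004 0 0 0 0.05;0 0 0.004 0 0 0 0.05;0 0 0.004 0 0 0 0.05;0 0 0.004 0 0 0 0.05;0 0 0.002 0 0 0 0.05;0 0 0 0 0 0 0.05;0 0 0 0 0 0 0.02;0 0 0 0 0 0 0.02;0 0 0 0 0 0 0.02;0 0 0 0 0 0 0.02"
}}

```text
t: 8.0
position: [545.1, 149.9, -10.3]
orientation: [-3.135, 0.205, -0.001]
ft_force: [-0.6, -0.1, 4.2]
grip_width: 26.1
grip_force: 39.4
```

```bash
python3 - <<'E'
from meas import *
g=grab('side');s=manip.state();print('tcp proj',s['position'],proj(g,s['position']),s['ft_force'])
for px,st,c in knobs(g,(225,350,285,340)): print('kS',c,st)
E
```

```text
tcp proj [545.08479687 149.93070517 -10.32052532] (np.float64(283.48224574915855), np.float64(317.1265996649417)) [-1.59744972 -0.69750959  4.99039779]
kS [240.87022901 303.54961832] [236 297  12  16 131]
kS [283.74074074 314.68518519] [278 311  13   8  54]
kS [335.95121951 319.1097561 ] [330 311  13  17 164]
```

Contact, but 26 mm at the head suggests I caught its rounded top. I open, go 6 mm lower and regrip.

Emit:
{"name": "step_arm", "arguments": {
  "deltas": "0 0 0 0 0 0 0.05;0 0 0 0 0 0 0.05;0 0 0.003 0 0 0 0.05;0 0 0.003 0 0 0 0.05;0 0 0 0 0 0 0.02;0 0 0 0 0 0 0.02;0 0 0 0 0 0 0.02;0 0 0 0 0 0 0.02;0 0 0 0 0 0 0.02;0 0 0 0 0 0 0.02"
}}

```text
t: 9.3
position: [544.6, 149.9, -17.0]
orientation: [3.135, -0.205, -0.0]
ft_force: [0.7, 0.1, -0.0]
grip_width: 27.6
grip_force: 39.4
```

Emit:
{"name": "step_arm", "arguments": {
  "deltas": "0 0 -0.01 0 0 0 0.02;0 0 -0.03 0 0 0 0.02;0 0 -0.05 0 0 0 0.02;0 0 -0.05 0 0 0 0.02;0 0 -0.01 0 0 0 0.02;0 0 0 0 0 0 0.02;0 0 0 0 0 0 0.02;0 0 0 0 0 0 0.02;0 0 0 0 0 0 0.02;0 0 0 0 0 0 0.02"
}}

```text
t: 10.55
position: [544.5, 149.9, 132.5]
orientation: [3.135, -0.205, -0.002]
ft_force: [0.6, -0.5, -1.1]
grip_width: 27.8
grip_force: 39.5
```

```bash
python3 - <<'E'
from meas import *
from plan import *
g=grab('side')
for px,st,c in knobs(g,(225,350,230,340)): print('kS',c,st)
plan([*bay(-5,-85),133])
E
```

```text
kS [281.1        267.43333333] [277 265  10   5  30]
kS [240.93076923 303.56153846] [236 297  12  16 130]
kS [336.         318.93081761] [330 311  13  17 159]
pos [544.6 149.8 132.7] yaw -7.5 tool delta mm [ 3.860e+01  3.409e+02 -2.000e-01] tilt [-0.001 -0.    -1.   ] w 28.0 F [-0.6 -0.9 -0.5] t 10.6
```

Emit:
{"name": "step_arm", "arguments": {
  "deltas": "0.002 0.043 0 0 0 0 0.02;0.002 0.043 0 0 0 0 0.02;0.002 0.043 0 0 0 0 0.02;0.002 0.043 0 0 0 0 0.02;0.006 0.043 0 0 0 0 0.02;0.006 0.043 0 0 0 0 0.02;0.009 0.043 0 0 0 0 0.02;0.009 0.04 0 0 0 0 0.02;0 0 0 0 0 0 0.02;0 0 0 0 0 0 0.02"
}}

```text
t: 11.85
position: [537.9, -192.9, 132.9]
orientation: [-3.134, 0.205, 0.001]
ft_force: [0.2, -0.1, -0.0]
grip_width: 27.7
grip_force: 39.6
```

```bash
python3 - <<'E'
from meas import *
from plan import *
plan([*bay(-5,-85),4])
g=grab('side');save(g,'s3.png')
im=g['pixels'][150:350,190:400];cv2.imwrite('pics/s3.png',cv2.resize(cv2.cvtColor(im,cv2.COLOR_RGB2BGR),(630,600),interpolation=2))
E
```

```text
pos [ 537.9 -192.9  132.9] yaw -7.5 tool delta mm [  0.6   0.3 128.9] tilt [-0.     0.001 -1.   ] w 27.7 F [ 0.2 -0.1 -0. ] t 11.85
```

View pics/s3.png

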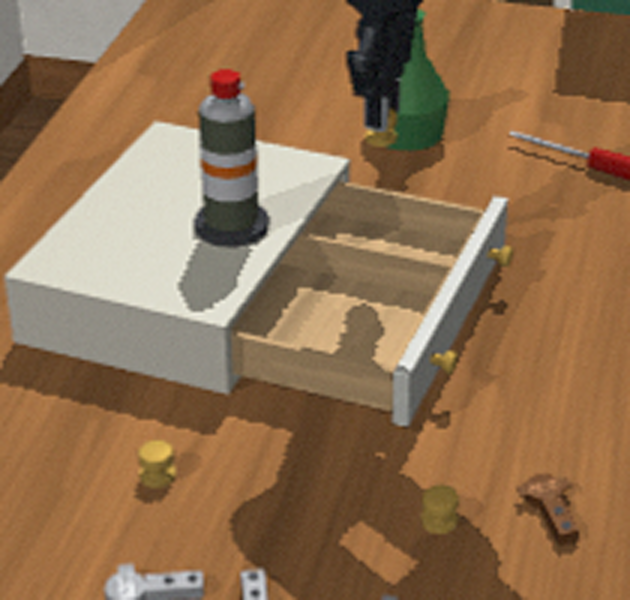

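The knob is held at crop (380,135), over the narrow bay. Lower, release and rise.

Emit:
{"name": "step_arm", "arguments": {
  "deltas": "0 0 0.04 0 0 0 0.02;0 0 0.04 0 0 0 0.02;0 0 0.03 0 0 0 0.02;0 0 0.015 0 0 0 0.02;0 0 0.003 0 0 0 0.02;0 0 0 0 0 0 0.02;0 0 0 0 0 0 0.045;0 0 0 0 0 0 0.045;0 0 0 0 0 0 0.045;0 0 -0.01 0 0 0 0.045"
}}

```text
t: 13.15
position: [537.3, -192.8, 14.7]
orientation: [-3.134, 0.205, 0.003]
ft_force: [-0.5, 0.4, 0.3]
grip_width: 44.7
grip_force: 0.0
```

Emit:
{"name": "step_arm", "arguments": {
  "deltas": "0 0 -0.03 0 0 0 0.045;0 0 -0.05 0 0 0 0.045;0 0 -0.04 0 0 0 0.045;-0.02 -0.04 0 0 0 0 0.045;-0.02 -0.05 0 0 0 0 0.045;-0.02 -0.05 0 0 0 0 0.045;-0.02 -0.05 0 0 0 0 0.045;-0.02 -0.05 0 0 0 0 0.045;-0.02 -0.05 0 0 0 0 0.045;0 0 0 0 0 0 0.045"
}}

```text
t: 14.4
position: [456.0, 112.6, 135.9]
orientation: [-3.135, 0.196, -0.002]
ft_force: [-0.7, -0.3, -0.8]
grip_width: 44.8
grip_force: 0.0
```

```bash
python3 - <<'E'
from meas import *
from plan import *
plan([413,155,130]);plan([413,155,-17])
g=grab('side')
for px,st,c in knobs(g,(225,350,190,340)): print('kS',c,st,onz(g,c,14).round(1),onz(g,c,32).round(1))
E
```

```text
pos [456.  112.6 135.9] yaw -7.2 tool delta mm [-47.9 -36.7   5.9] tilt [ 0.001  0.001 -1.   ] w 44.8 F [-0.7 -0.3 -0.8] t 14.4
pos [456.  112.6 135.9] yaw -7.2 tool delta mm [-48.1 -36.6 152.9] tilt [ 0.001  0.001 -1.   ] w 44.8 F [-0.7 -0.3 -0.8] t 14.4
kS [338.13333333 269.4       ] [334 267   8   7  30] [441.7 -43.2  14. ] [438.2 -19.9  32. ]
kS [240.96062992 303.41732283] [236 297  12  16 127] [654.9 151.   14. ] [647.1 170.4  32. ]
kS [335.9556962  318.85443038] [330 311  13  17 158] [411.8 152.6  14. ] [408.8 172.   32. ]
```

Emit:
{"name": "step_arm", "arguments": {
  "deltas": "-0.024 -0.018 0 0 0 0 0.05;-0.0235 -0.018 0.01 0 0 0 0.05;0 0 0.04 0 0 0 0.05;0 0 0.05 0 0 0 0.05;0 0 0.04 0 0 0 0.05;0 0 0.013 0 0 0 0.05;0 0 0 0 0 0 0.05;0 0 0 0 0 0 0.02;0 0 0 0 0 0 0.02;0 0 0 0 0 0 0.02"
}}

```text
t: 15.7
position: [416.6, 152.0, -15.5]
orientation: [-3.134, 0.204, -0.007]
ft_force: [-0.2, -2.2, 6.8]
grip_width: 27.2
grip_force: 39.3
```

Emit:
{"name": "step_arm", "arguments": {
  "deltas": "0 0 0 0 0 0 0.02;0 0 0 0 0 0 0.02;0 0 -0.01 0 0 0 0.02;0 0 -0.03 0 0 0 0.02;0 0 -0.05 0 0 0 0.02;0 0 -0.05 0 0 0 0.02;0 0 -0.01 0 0 0 0.02;0 0 0 0 0 0 0.02;0 0 0 0 0 0 0.02;0 0 0 0 0 0 0.02"
}}

```text
t: 16.95
position: [413.0, 151.6, 130.0]
orientation: [3.134, -0.205, -0.006]
ft_force: [-0.7, 1.3, -0.8]
grip_width: 27.7
grip_force: 39.5
```

```bash
python3 - <<'E'
from plan import *
plan([*bay(-38,-85),133],-7.5)
E
```

```text
rz 0.0
pos [413.  151.6 130. ] yaw -7.5 tool delta mm [136.3 325.5  -3.1] tilt [-0.004 -0.001 -1.   ] w 27.7 F [-0.7  1.3 -0.8] t 16.95
```

Emit:
{"name": "step_arm", "arguments": {
  "deltas": "0.01 0.045 -0.003 0 0 0 0.02;0.018 0.045 0 0 0 0 0.02;0.018 0.045 0 0 0 0 0.02;0.018 0.045 0 0 0 0 0.02;0.018 0.045 0 0 0 0 0.02;0.018 0.045 0 0 0 0 0.02;0.018 0.0355 0 0 0 0 0.02;0.018 0.02 0 0 0 0 0.02;0 0 0 0 0 0 0.02;0 0 0 0 0 0 0.02"
}}

```text
t: 18.2
position: [506.0, -187.7, 134.0]
orientation: [-3.134, 0.204, 0.003]
ft_force: [0.7, -0.9, -0.5]
grip_width: 27.0
grip_force: 39.6
```

```bash
python3 - <<'E'
from plan import *
plan([*bay(-38,-85),4],-7.5)
E
```

```text
rz 0.0
pos [ 506.  -187.7  134. ] yaw -7.5 tool delta mm [1.0e-01 1.4e+00 1.3e+02] tilt [-0.002  0.001 -1.   ] w 27.0 F [ 0.7 -0.9 -0.5] t 18.2
```

Emit:
{"name": "step_arm", "arguments": {
  "deltas": "0 0 0.04 0 0 0 0.02;0 0 0.04 0 0 0 0.02;0 0 0.03 0 0 0 0.02;0 0 0.015 0 0 0 0.02;0 0 0.004 0 0 0 0.02;0 0 0 0 0 0 0.02;0 0 0 0 0 0 0.045;0 0 0 0 0 0 0.045;0 0 0 0 0 0 0.045;0 0 -0.01 0 0 0 0.045"
}}

```text
t: 19.45
position: [506.1, -188.2, 15.8]
orientation: [-3.134, 0.205, 0.003]
ft_force: [-0.5, 0.2, 0.5]
grip_width: 44.6
grip_force: 0.0
```

Emit:
{"name": "step_arm", "arguments": {
  "deltas": "0 0 -0.03 0 0 0 0.045;0 0 -0.05 0 0 0 0.045;0 0 -0.04 0 0 0 0.045;0 -0.04 0 0 0 0 0.045;0.01 -0.05 0 0 0 0 0.045;0.01 -0.05 0 0 0 0 0.045;0.01 -0.05 0 0 0 0 0.045;0.01 -0.05 0 0 0 0 0.045;0 -0.05 0 0 0 0 0.045;0 0 0 0 0 0 0.045"
}}

```text
t: 20.7
position: [584.4, 96.7, 136.9]
orientation: [-3.135, 0.198, -0.001]
ft_force: [0.6, -0.7, 0.1]
grip_width: 44.9
grip_force: 0.0
```

```bash
python3 - <<'E'
from meas import *
from plan import *
g=grab('side')
for px,st,c in knobs(g,(225,350,190,340)): print('kS',c,st,onz(g,c,18).round(1))
f=grab('top');save(f,'t4.png')
plan([654.3,154,130],-7.5)
E
```

```text
kS [315.41509434 227.60377358] [311 225  10   7  53] [ 545.4 -227.6   18. ]
kS [327.10169492 230.44067797] [323 227   9   9  59] [ 507.7 -220.4   18. ]
kS [338.0625 269.5   ] [334 267   8   7  32] [441.  -37.5  18. ]
kS [240.9469697  303.66666667] [236 297  12  16 132] [652.9 156.2  18. ]
rz 0.1
pos [584.3  93.8 136.6] yaw -7.4 tool delta mm [ 61.6 -68.8   6.6] tilt [ 0.    -0.001 -1.   ] w 44.9 F [ 0.1 -0.4 -0.1] t 20.8
```

View pics/t4.png

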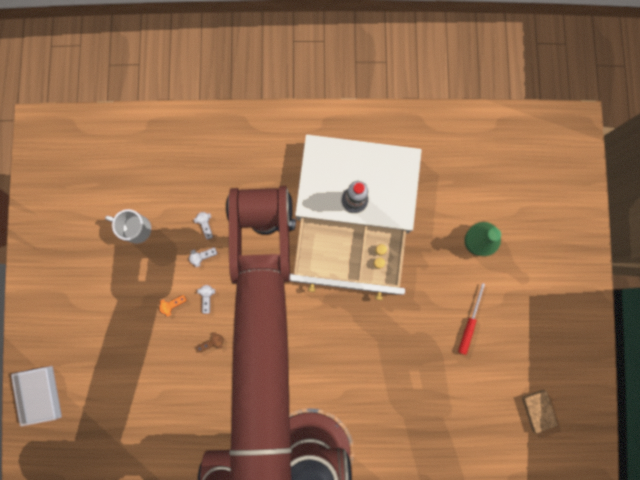

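Both knobs stand in the narrow bay at (382,249) and (380,263). Next is the third knob.

Emit:
{"name": "step_arm", "arguments": {
  "deltas": "0.031 -0.034 0 0 0 0 0.05;0.031 -0.035 0 0 0 0 0.05;0 0 0.04 0 0 0 0.05;0 0 0.05 0 0 0 0.05;0 0 0.045 0 0 0 0.05;0 0 0.018 0 0 0 0.05;0 0 0 0 0 0 0.05;0 0 0 0 0 0 0.02;0 0 0 0 0 0 0.02;0 0 0 0 0 0 0.02"
}}

```text
t: 22.05
position: [657.2, 154.2, -13.6]
orientation: [-3.134, 0.205, -0.008]
ft_force: [-0.8, -2.0, 5.9]
grip_width: 27.4
grip_force: 39.8
```

Emit:
{"name": "step_arm", "arguments": {
  "deltas": "0 0 0 0 0 0 0.02;0 0 0 0 0 0 0.02;0 0 -0.01 0 0 0 0.02;0 0 -0.03 0 0 0 0.02;0 0 -0.05 0 0 0 0.02;0 0 -0.05 0 0 0 0.02;-0.03 0 -0.01 0 0 0 0.02;-0.04 0 0 0 0 0 0.02;-0.04 0 0 0 0 0 0.02;0 0 0 0 0 0 0.02"
}}

```text
t: 23.3
position: [543.0, 169.0, 132.7]
orientation: [3.135, -0.202, -0.002]
ft_force: [-0.1, 0.2, -0.3]
grip_width: 27.2
grip_force: 39.5
```

```bash
python3 - <<'E'
from plan import *
plan([*bay(-70,-85),133],-7.5)
E
```

```text
rz 0.1
pos [543.  169.  132.7] yaw -7.4 tool delta mm [-2.220e+01  3.597e+02 -2.000e-01] tilt [-0.001  0.    -1.   ] w 27.2 F [-0.1  0.2 -0.3] t 23.3
```

Emit:
{"name": "step_arm", "arguments": {
  "deltas": "-0.003 0.045 0 0 0 0 0.02;-0.003 0.045 0 0 0 0 0.02;-0.003 0.045 0 0 0 0 0.02;-0.003 0.045 0 0 0 0 0.02;-0.003 0.045 0 0 0 0 0.02;-0.003 0.045 0 0 0 0 0.02;-0.003 0.045 0 0 0 0 0.02;-0.001 0.045 0 0 0 0 0.02;0 0 0 0 0 0 0.02;0 0 0 0 0 0 0.02"
}}

```text
t: 24.55
position: [477.4, -185.8, 133.4]
orientation: [-3.135, 0.206, -0.001]
ft_force: [0.3, 0.3, -0.7]
grip_width: 26.9
grip_force: 39.6
```

```bash
python3 - <<'E'
from plan import *
plan([*bay(-70,-85),4],-7.5)
E
```

```text
rz -0.0
pos [ 477.4 -185.8  133.4] yaw -7.5 tool delta mm [ -3.6  -0.6 129.4] tilt [ 0.  0. -1.] w 26.9 F [ 0.3  0.3 -0.7] t 24.55
```

Emit:
{"name": "step_arm", "arguments": {
  "deltas": "-0.0035 0 0.04 0 0 0 0.02;0 0 0.04 0 0 0 0.02;0 0 0.03 0 0 0 0.02;0 0 0.015 0 0 0 0.02;0 0 0.0035 0 0 0 0.02;0 0 0 0 0 0 0.02;0 0 0 0 0 0 0.045;0 0 0 0 0 0 0.045;0 0 0 0 0 0 0.045;0 0 -0.01 0 0 0 0.045"
}}

```text
t: 25.8
position: [472.8, -184.9, 14.2]
orientation: [-3.134, 0.205, 0.003]
ft_force: [0.3, 0.1, 1.3]
grip_width: 44.9
grip_force: 0.0
```

Emit:
{"name": "step_arm", "arguments": {
  "deltas": "0 0 -0.03 0 0 0 0.045;0 0 -0.05 0 0 0 0.045;0 0 -0.04 0 0 0 0.045;0 -0.04 0 0 0 0 0.045;0 -0.05 0 0 0 0 0.045;0 -0.05 0 0 0 0 0.045;0 -0.05 0 0 0 0 0.045;0 -0.05 0 0 0 0 0.045;0 -0.05 0 0 0 0 0.045;0 0 0 0 0 0 0.045"
}}

```text
t: 27.05
position: [511.4, 105.1, 135.5]
orientation: [-3.135, 0.197, -0.001]
ft_force: [-0.2, -1.0, 0.1]
grip_width: 45.1
grip_force: 0.0
```

```bash
python3 - <<'E'
from meas import *
from plan import *
f=grab('top')
for px,s,c in hinges(f,(180,225,205,320)):
    r=hpose(f,px);print('hinge',c.round(1),s,*[np.round(x,1) for x in r])
hsv=cv2.cvtColor(f['pixels'],cv2.COLOR_RGB2HSV);m=np.zeros((480,640),np.uint8)
m[225:285,368:400]=((hsv[...,1]>125)&(hsv[...,2]>120)&(hsv[...,0]>=16)&(hsv[...,0]<36))[225:285,368:400]
for px,s,c in comps(f,m,20): print('bay knob',c.round(1),s,((onz(f,c,40)[:2]-B)@np.array([EX,EY]).T).round(1))
plan([537.4,273.9,130],-7.5)
E
```

```text
hinge [204.1 223.5] [194 212  19  27 277] [618.5 287.8] [-0.9 -0.3] -160.3 77.4 [596.4 279.9] [595.1 279.5]
hinge [200.9 255.8] [189 248  28  19 281] [529.6 295.6] [ 0.3 -0.9] -70.5 76.6 [537.3 273.9] [538.2 272.1]
hinge [205.7 297.2] [197 285  18  29 290] [417.2 281.5] [-1.  0.] 179.1 75.7 [394.5 281.9] [392.7 281.9]
bay knob [380.5 249.5] [376 245  10  10  79] [ -3.4 -82.1]
bay knob [378.3 268.6] [373 258  11  22 172] [-54.8 -81.9]
rz 0.2
pos [511.3 103.5 135.3] yaw -7.3 tool delta mm [   3.6 -172.4    5.2] tilt [ 0.001 -0.    -1.   ] w 45.0 F [-0.1  0.5  0.2] t 27.1
```

Emit:
{"name": "step_arm", "arguments": {
  "deltas": "0.001 -0.043 0 0 0 0 0.045;0.001 -0.043 0 0 0 0 0.045;0.001 -0.043 0 0 0 0 0.045;0.001 -0.043 0 0 0 0 0.045;0 0 0 0 0 -9.8 0.045;0 0 0 0 0 -9.8 0.045;0 0 0 0 0 -9.8 0.045;0 0 0 0 0 -9.8 0.045;0 0 0 0 0 -9.8 0.045;0 0 0 0 0 -9.8 0.045"
}}

```text
t: 28.35
position: [538.1, 270.7, 135.0]
orientation: [2.829, 1.365, 0.0]
ft_force: [0.8, -0.3, -0.3]
grip_width: 44.9
grip_force: 0.0
```

Emit:
{"name": "step_arm", "arguments": {
  "deltas": "0 0 0 0 0 -9.8 0.045;0 0 0 0 0 -9.8 0.045;0 0 0 0 0 -9.8 0.045;0 0 0 0 0 -9.8 0.045;0 0 0 0 0 -9.8 0.045;0 0 0 0 0 -9.8 0.045;0 0 0 0 0 0 0.045;0 0 0 0 0 0 0.045;0 0 0 0 0 0 0.045;0 0 0 0 0 0 0.045"
}}

```text
t: 29.6
position: [537.6, 272.2, 134.6]
orientation: [1.8, 2.575, -0.0]
ft_force: [-0.4, -0.2, 0.4]
grip_width: 45.1
grip_force: 0.0
```

```bash
python3 plan.py 537.3 273.9 -25 109.5
```

```text
rz 0.6
pos [537.6 272.2 134.6] yaw 110.1 tool delta mm [  1.7   0.3 159.6] tilt [-0. -0. -1.] w 45.1 F [-0.4 -0.2  0.4] t 29.6
```

Emit:
{"name": "step_arm", "arguments": {
  "deltas": "0.001 0 0.04 0 0 0 0.032;0.0005 0 0.05 0 0 0 0.032;0 0 0.04 0 0 0 0.032;0 0 0.02 0 0 0 0.032;0 0 0.005 0 0 0 0.032;0 0 0.003 0 0 0 0.032;0 0 0 0 0 0 0.032;0 0 0 0 0 0 0.032;0 0 0 0 0 0 0.032;0 0 0 0 0 0 0.032"
}}

```text
t: 30.85
position: [537.2, 273.8, -23.1]
orientation: [1.799, 2.575, 0.001]
ft_force: [0.7, -0.7, -0.1]
grip_width: 32.1
grip_force: 0.0
```

```bash
python3 - <<'E'
from meas import *
g=grab('side');s=manip.state();print(s['position'],proj(g,s['position']))
im=g['pixels'][290:390,220:330];cv2.imwrite('pics/s5.png',cv2.resize(cv2.cvtColor(im,cv2.COLOR_RGB2BGR),(660,600),interpolation=2))
E
```

```text
[537.15725572 273.77222546 -23.21692123] (np.float64(273.10270794020465), np.float64(357.0770036271149))
```

View pics/s5.png

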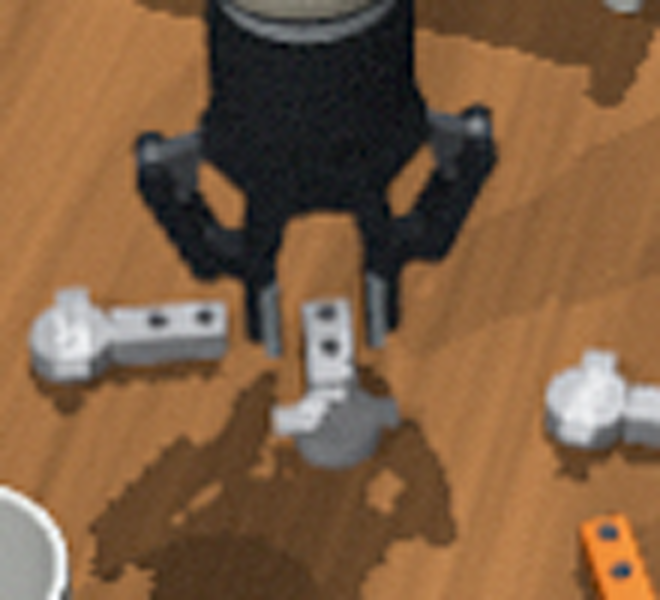

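The fingers straddle hinge 2's arm (crop (328,330)). The tips at crop row 350 are slightly above the table, so I lower gently.

Emit:
{"name": "step_arm", "arguments": {
  "deltas": "0 0 0.002 0 0 0 0.032;0 0 0.001 0 0 0 0.032;0 0 0.001 0 0 0 0.032;0 0 0.001 0 0 0 0.032;0 0 0 0 0 0 0.01;0 0 0 0 0 0 0.01;0 0 0 0 0 0 0.01;0 0 0 0 0 0 0.01;0 0 0 0 0 0 0.01;0 0 0 0 0 0 0.01"
}}

```text
t: 32.15
position: [537.1, 273.8, -28.4]
orientation: [1.799, 2.575, 0.0]
ft_force: [-0.3, 0.3, 0.3]
grip_width: 16.7
grip_force: 39.6
```

Emit:
{"name": "step_arm", "arguments": {
  "deltas": "0 0 -0.01 0 0 0 0.01;0 0 -0.03 0 0 0 0.01;0 0 -0.05 0 0 0 0.01;0 0 -0.05 0 0 0 0.01;0 0 -0.02 0 0 0 0.01;0 0 0 0 0 9.8 0.01;0 0 0 0 0 9.8 0.01;0 0 0 0 0 9.8 0.01;0 0 0 0 0 9.8 0.01;0 0 0 0 0 9.8 0.01",
  "force": 60
}}

```text
t: 33.4
position: [536.1, 273.4, 130.0]
orientation: [-2.709, -1.589, 0.004]
ft_force: [-0.1, -0.1, -0.9]
grip_width: 15.7
grip_force: 59.7
```

Emit:
{"name": "step_arm", "arguments": {
  "deltas": "0 0 0 0 0 9.8 0.01;0 0 0 0 0 9.8 0.01;0 0 0 0 0 9.8 0.01;0 0 0 0 0 9.8 0.01;0 0 0 0 0 9.8 0.01;0 0 0 0 0 9.8 0.01;0 0 0 0 0 9.8 0.01;0 0 0 0 0 0 0.01;0 0 0 0 0 0 0.01;0 0 0 0 0 0 0.01"
}}

```text
t: 34.65
position: [536.9, 273.7, 131.3]
orientation: [3.135, -0.203, -0.001]
ft_force: [-0.1, -0.2, -0.9]
grip_width: 15.6
grip_force: 59.6
```

```bash
python3 - <<'E'
from plan import *
plan([*bay(-18,51.5),133],-7.5)
E
```

```text
rz 0.1
pos [536.9 273.7 131.3] yaw -7.4 tool delta mm [ 49.5 326.2  -1.6] tilt [-0. -0. -1.] w 15.6 F [-0.1 -0.2 -0.9] t 34.65
```

Emit:
{"name": "step_arm", "arguments": {
  "deltas": "0.006 0.041 0 0 0 0 0.01;0.006 0.041 0 0 0 0 0.01;0.006 0.041 0 0 0 0 0.01;0.006 0.041 0 0 0 0 0.01;0.006 0.041 0 0 0 0 0.01;0.006 0.041 0 0 0 0 0.01;0.007 0.041 0 0 0 0 0.01;0.0065 0.039 0 0 0 0 0.01;0 0 0 0 0 0 0.01;0 0 0 0 0 0 0.01"
}}

```text
t: 35.9
position: [543.7, -55.6, 131.6]
orientation: [-3.134, 0.204, 0.0]
ft_force: [-0.1, 0.1, -1.9]
grip_width: 16.0
grip_force: 59.7
```

```bash
python3 - <<'E'
from plan import *
plan([*bay(-18,51.5),-8],-7.5)
g=grab('side')
im=g['pixels'][150:350,190:400];cv2.imwrite('pics/s6.png',cv2.resize(cv2.cvtColor(im,cv2.COLOR_RGB2BGR),(630,600),interpolation=2))
E
```

```text
rz 0.0
pos [543.7 -55.6 131.6] yaw -7.5 tool delta mm [ -0.2   0.7 139.6] tilt [-0.     0.001 -1.   ] w 16.0 F [-0.1  0.1 -1.9] t 35.9
```

View pics/s6.png

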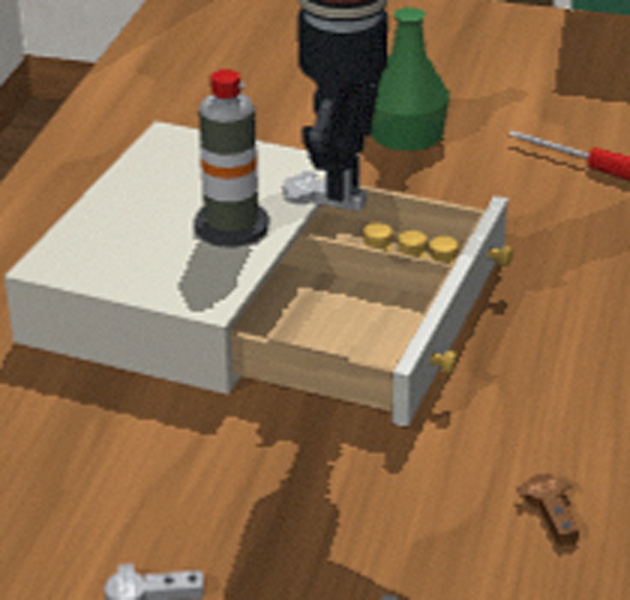

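Three knobs are in the bay, and hinge 2 is held level with its cup toward the chest. Lower and release.

Emit:
{"name": "step_arm", "arguments": {
  "deltas": "0 0 0.04 0 0 0 0.01;0 0 0.04 0 0 0 0.01;0 0 0.035 0 0 0 0.01;0 0 0.02 0 0 0 0.01;0 0 0.004 0 0 0 0.01;0 0 0 0 0 0 0.01;0 0 0 0 0 0 0.035;0 0 0 0 0 0 0.035;0 0 0 0 0 0 0.035;0 0 -0.01 0 0 0 0.035"
}}

```text
t: 37.2
position: [542.9, -55.8, 2.3]
orientation: [-3.135, 0.205, 0.003]
ft_force: [-0.1, -0.5, 0.5]
grip_width: 35.0
grip_force: 0.0
```

Emit:
{"name": "step_arm", "arguments": {
  "deltas": "0 0 -0.03 0 0 0 0.035;0 0 -0.05 0 0 0 0.035;0 0 -0.05 0 0 0 0.035;0 -0.04 0 0 0 -9.1 0.035;0.005 -0.045 0 0 0 -9.1 0.035;0.005 -0.045 0 0 0 -9.1 0.035;0.01 -0.045 0 0 0 0 0.035;0.01 -0.045 0 0 0 0 0.035;0 -0.03 0 0 0 0 0.035;0 0 0 0 0 0 0.035"
}}

```text
t: 38.45
position: [526.8, 195.3, 133.3]
orientation: [-3.094, -0.546, -0.001]
ft_force: [1.0, 0.1, 0.3]
grip_width: 35.2
grip_force: 0.0
```

```bash
python3 - <<'E'
from meas import *
from plan import *
f=grab('top')
for px,s,c in hinges(f,(180,225,205,320)):
    r=hpose(f,px);print('hinge',c.round(1),s,*[np.round(x,1) for x in r])
plan([596.4,279.9,-28],19.7)
save(f,'t7.png')
im=f['pixels'][190:320,180:420];cv2.imwrite('pics/t7.png',cv2.resize(cv2.cvtColor(im,cv2.COLOR_RGB2BGR),(800,433),interpolation=2))
E
```

```text
hinge [202.1 216.2] [194 212  17  10 105] [638.6 293.7] [-0.3  1. ] 105.6 46.7 [637.5 297.7] [637.9 297.9]
rz 0.2
pos [527.2 194.1 133.2] yaw 19.9 tool delta mm [ 93.9 -57.5 161.2] tilt [ 0.001 -0.    -1.   ] w 35.0 F [ 0.9 -0.4  0.1] t 38.5
```

View pics/t7.png

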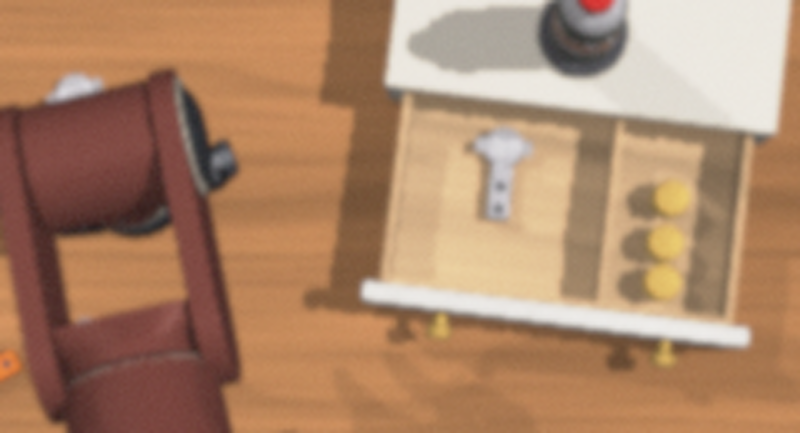

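Hinge 2 lies in the wide bay (crop (500,175)) and the three knobs are in theirs. Now hinge 1.

Emit:
{"name": "step_arm", "arguments": {
  "deltas": "0.031 -0.019 0 0 0 0 0.035;0.031 -0.019 0 0 0 0 0.035;0.032 -0.0195 0.01 0 0 0 0.035;0 0 0.05 0 0 0 0.035;0 0 0.05 0 0 0 0.035;0 0 0.03 0 0 0 0.035;0 0 0.01 0 0 0 0.035;0 0 0 0 0 0 0.035;0 0 0 0 0 0 0.035;0 0 0 0 0 0 0.035"
}}

```text
t: 39.75
position: [597.7, 280.0, -15.3]
orientation: [-3.094, -0.541, -0.005]
ft_force: [0.9, -0.6, -0.2]
grip_width: 35.0
grip_force: 0.0
```

```bash
python3 - <<'E'
from meas import *
from plan import *
g=grab('side')
plan([596.4,279.9,-28],19.7)
for px,s,c in hinges(g,(220,350,330,372)): print('hS',c.round(1),s)
im=g['pixels'][290:390,205:315];cv2.imwrite('pics/s8.png',cv2.resize(cv2.cvtColor(im,cv2.COLOR_RGB2BGR),(660,600),interpolation=2))
E
```

```text
rz 0.1
pos [597.4 280.  -15.7] yaw 19.8 tool delta mm [-1.  -0.2 12.3] tilt [ 0.003  0.001 -1.   ] w 34.8 F [-0.5 -0.1 -0. ] t 39.8
hS [238.8 345.8] [225 338  33  16 316]
hS [325.9 358.4] [311 348  33  19 377]
```

View pics/s8.png

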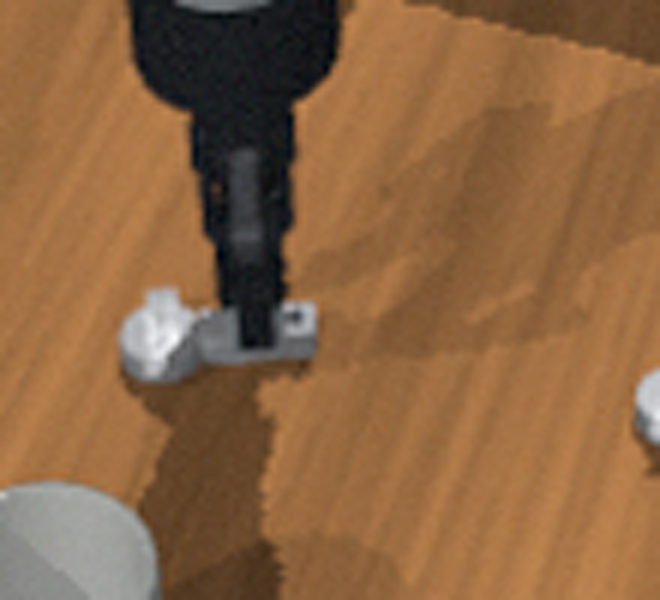

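The fingers straddle hinge 1's arm at crop (255,330). Lower, grip and lift.

Emit:
{"name": "step_arm", "arguments": {
  "deltas": "0 0 0.006 0 0 0 0.035;0 0 0.004 0 0 0 0.035;0 0 0.0025 0 0 0 0.035;0 0 0 0 0 0 0.035;0 0 0 0 0 0 0.01;0 0 0 0 0 0 0.01;0 0 0 0 0 0 0.01;0 0 0 0 0 0 0.01;0 0 0 0 0 0 0.01;0 0 0 0 0 0 0.01"
}}

```text
t: 41.05
position: [596.5, 279.7, -29.6]
orientation: [-3.095, -0.541, -0.001]
ft_force: [0.3, 0.4, 1.7]
grip_width: 15.9
grip_force: 59.7
```

Emit:
{"name": "step_arm", "arguments": {
  "deltas": "0 0 -0.01 0 0 0 0.01;0 0 -0.03 0 0 0 0.01;0 0 -0.05 0 0 0 0.01;0 0 -0.05 0 0 0 0.01;0 0 -0.02 0 0 0 0.01;0 0 0 0 0 9.1 0.01;0 0 0 0 0 9.1 0.01;0 0 0 0 0 9.1 0.01;0 0 0 0 0 0 0.01;0 0 0 0 0 0 0.01"
}}

```text
t: 42.3
position: [595.7, 279.5, 129.0]
orientation: [3.135, -0.201, -0.002]
ft_force: [0.3, 0.4, -0.9]
grip_width: 15.7
grip_force: 59.4
```

```bash
python3 - <<'E'
from plan import *
plan([*bay(-58,51.5-45),133],-7.5)
plan([*bay(-58,51.5+45),133],-7.5)
E
```

```text
rz 0.2
pos [595.7 279.5 129. ] yaw -7.3 tool delta mm [-48.  384.6  -3.6] tilt [-0.002 -0.    -1.   ] w 15.7 F [ 0.3  0.4 -0.9] t 42.3
rz 0.2
pos [595.7 279.5 129. ] yaw -7.3 tool delta mm [-48.  294.6  -3.7] tilt [-0.002 -0.    -1.   ] w 15.7 F [ 0.3  0.4 -0.9] t 42.3
```

Emit:
{"name": "step_arm", "arguments": {
  "deltas": "-0.012 0.04 -0.003 0 0 0 0.01;-0.012 0.043 0 0 0 0 0.01;-0.012 0.043 0 0 0 0 0.01;-0.012 0.043 0 0 0 0 0.01;0 0.043 0 0 0 0 0.01;0 0.043 0 0 0 0 0.01;0 0.043 0 0 0 0 0.01;0 0.043 0 0 0 0 0.01;0 0.0435 0 0 0 0 0.01;0 0 0 0 0 0 0.01"
}}

```text
t: 43.55
position: [498.2, -97.5, 133.1]
orientation: [3.134, -0.209, -0.0]
ft_force: [0.3, 0.8, -0.2]
grip_width: 15.3
grip_force: 59.4
```

Emit:
{"name": "step_arm", "arguments": {
  "deltas": "0 0 0 0 0 0 0.01;0 0 0.02 0 0 0 0.01;0 0 0 0 0 0 0.01;0 0 0 0 0 0 0.01;0 0 0 0 0 0 0.01;0 0 0 0 0 0 0.01;0 0 0 0 0 0 0.01;0 0 0 0 0 0 0.01;0 0 0 0 0 0 0.01;0 0 0 0 0 0 0.01"
}}

```text
t: 44.8
position: [498.6, -95.4, 113.1]
orientation: [-3.135, 0.205, -0.0]
ft_force: [1.1, -0.2, -0.7]
grip_width: 15.8
grip_force: 59.4
```

```bash
python3 - <<'E'
from plan import *
plan([*bay(-58,51.5-45),-8],-7.5)
E
```

```text
rz 0.0
pos [498.6 -95.4 113.1] yaw -7.5 tool delta mm [ -0.7   0.3 121.1] tilt [ 0.  0. -1.] w 15.8 F [ 1.1 -0.2 -0.7] t 44.8
```

Emit:
{"name": "step_arm", "arguments": {
  "deltas": "0 0 0.04 0 0 0 0.01;0 0 0.04 0 0 0 0.01;0 0 0.025 0 0 0 0.01;0 0 0.012 0 0 0 0.01;0 0 0.004 0 0 0 0.01;0 0 0 0 0 0 0.01;0 0 0 0 0 0 0.035;0 0 0 0 0 0 0.035;0 0 0 0 0 0 0.035;0 0 -0.01 0 0 0 0.035"
}}

```text
t: 46.05
position: [497.9, -95.1, 1.8]
orientation: [-3.134, 0.205, 0.003]
ft_force: [0.4, 0.2, 0.1]
grip_width: 35.0
grip_force: 0.0
```

Emit:
{"name": "step_arm", "arguments": {
  "deltas": "0 0 -0.03 0 0 0 0.035;0 0 -0.05 0 0 0 0.035;0 0 -0.05 0 0 0 0.035;-0.02 -0.04 0 0 0 -6.5 0.035;-0.02 -0.045 0 0 0 0 0.035;-0.02 -0.045 0 0 0 0 0.035;-0.02 -0.045 0 0 0 0 0.035;-0.02 -0.045 0 0 0 0 0.035;0 -0.045 0 0 0 0 0.035;0 0 0 0 0 0 0.035"
}}

```text
t: 47.3
position: [407.5, 175.5, 133.0]
orientation: [-3.141, 0.019, -0.002]
ft_force: [0.9, 0.2, 0.7]
grip_width: 35.0
grip_force: 0.0
```

```bash
python3 - <<'E'
from meas import *
from plan import *
plan([394.5,281.9,-29],-1)
f=grab('top')
for px,s,c in hinges(f,(180,225,205,320)):
    r=hpose(f,px);print('hinge',c.round(1),s,*[np.round(x,1) for x in r])
for px,s,c in hinges(f,(302,362,222,275)): print('bay',c.round(1),s,((onz(f,c,30)[:2]-B)@np.array([EX,EY]).T).round(1))
g=grab('side')
for px,s,c in hinges(g,(220,350,330,372)): print('hS',c.round(1),s)
E
```

```text
rz 0.3
pos [407.5 175.5 133. ] yaw -0.7 tool delta mm [ -15.  -106.1  162.1] tilt [ 0.001  0.001 -1.   ] w 35.0 F [0.9 0.2 0.7] t 47.3
bay [330.  239.9] [321 228  19  29 310] [ 6.9 55.4]
bay [345.5 256.9] [337 244  19  30 325] [-33.7   8.4]
hS [325.8 358.4] [311 348  33  19 371]
```

Emit:
{"name": "step_arm", "arguments": {
  "deltas": "-0.005 -0.035 0 0 0 0 0.035;-0.005 -0.035 0 0 0 0 0.035;-0.005 -0.035 0.01 0 0 0 0.035;0 0 0.05 0 0 0 0.035;0 0 0.05 0 0 0 0.035;0 0 0.03 0 0 0 0.035;0 0 0.01 0 0 0 0.035;0 0 0 0 0 0 0.035;0 0 0 0 0 0 0.035;0 0 0 0 0 0 0.035"
}}

```text
t: 48.65
position: [396.0, 279.0, -16.3]
orientation: [-3.14, 0.027, -0.004]
ft_force: [-0.6, -0.1, 0.3]
grip_width: 34.9
grip_force: 0.0
```

```bash
python3 - <<'E'
from meas import *
from plan import *
g=grab('side')
plan([394.5,281.9,-28.5],-1)
im=g['pixels'][290:390,280:390];cv2.imwrite('pics/s9.png',cv2.resize(cv2.cvtColor(im,cv2.COLOR_RGB2BGR),(660,600),interpolation=2))
E
```

```text
rz 0.0
pos [395.7 279.  -16.5] yaw -1.0 tool delta mm [-1.3 -2.9 12. ] tilt [ 0.002  0.001 -1.   ] w 34.8 F [-0.4 -0.4 -0.4] t 48.7
```

View pics/s9.png

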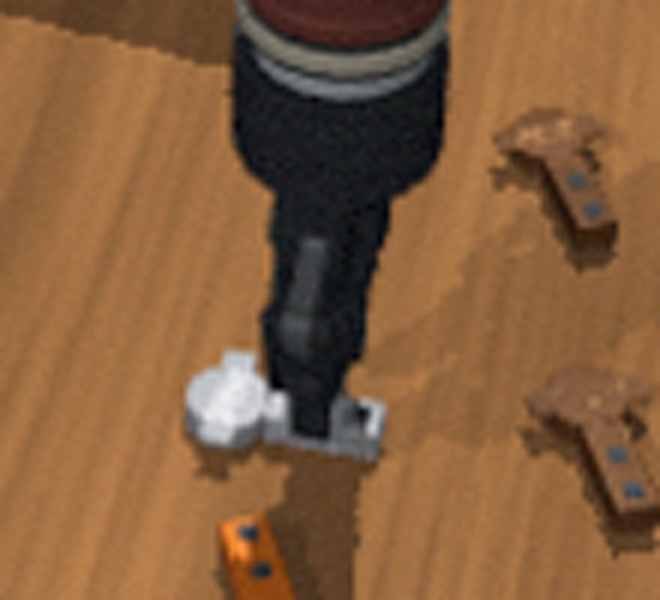

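The fingers straddle hinge 3's arm at crop (315,415). I shift 3 mm in y, lower, grip and lift.

Emit:
{"name": "step_arm", "arguments": {
  "deltas": "-0.001 -0.003 0.003 0 0 0 0.035;0 0 0.005 0 0 0 0.035;0 0 0.004 0 0 0 0.035;0 0 0 0 0 0 0.035;0 0 0 0 0 0 0.01;0 0 0 0 0 0 0.01;0 0 0 0 0 0 0.01;0 0 0 0 0 0 0.01;0 0 0 0 0 0 0.01;0 0 0 0 0 0 0.01"
}}

```text
t: 49.95
position: [393.9, 281.6, -29.7]
orientation: [-3.141, 0.027, -0.001]
ft_force: [-0.1, -0.3, 1.3]
grip_width: 15.8
grip_force: 59.1
```

Emit:
{"name": "step_arm", "arguments": {
  "deltas": "0 0 -0.01 0 0 0 0.01;0 0 -0.03 0 0 0 0.01;0 0 -0.05 0 0 0 0.01;0 0 -0.05 0 0 0 0.01;0 0 -0.02 0 0 0 0.01;0 0 0 0 0 6.5 0.01;0 0 0 0 0 0 0.01;0 0 0 0 0 0 0.01;0 0 0 0 0 0 0.01;0 0 0 0 0 0 0.01"
}}

```text
t: 51.2
position: [393.5, 281.4, 129.7]
orientation: [3.135, -0.204, -0.001]
ft_force: [-0.6, 0.1, -1.5]
grip_width: 15.9
grip_force: 58.9
```

```bash
python3 - <<'E'
from plan import *
plan([*bay(-58,51.5+45),133],-7.5)
E
```

```text
rz 0.1
pos [393.5 281.4 129.7] yaw -7.4 tool delta mm [152.7 270.2  -3.2] tilt [-0.001 -0.    -1.   ] w 15.9 F [-0.6  0.1 -1.5] t 51.2
```

Emit:
{"name": "step_arm", "arguments": {
  "deltas": "0.02 0.034 -0.003 0 0 0 0.01;0.02 0.034 0 0 0 0 0.01;0.02 0.034 0 0 0 0 0.01;0.02 0.034 0 0 0 0 0.01;0.02 0.034 0 0 0 0 0.01;0.02 0.034 0 0 0 0 0.01;0.02 0.034 0 0 0 0 0.01;0.0125 0.032 0 0 0 0 0.01;0 0 0 0 0 0 0.01;0 0 0 0 0 0 0.01"
}}

```text
t: 52.45
position: [509.5, -5.7, 132.9]
orientation: [-3.134, 0.205, 0.001]
ft_force: [-0.9, -0.0, -1.0]
grip_width: 16.2
grip_force: 59.0
```

```bash
python3 - <<'E'
from plan import *
plan([*bay(-58,51.5+45),-8],-7.5)
E
```

```text
rz 0.0
pos [509.5  -5.7 132.9] yaw -7.5 tool delta mm [  0.3   0.7 140.9] tilt [-0.001  0.001 -1.   ] w 16.2 F [-0.9 -0.  -1. ] t 52.45
```

Emit:
{"name": "step_arm", "arguments": {
  "deltas": "0 0 0.04 0 0 0 0.01;0 0 0.04 0 0 0 0.01;0 0 0.035 0 0 0 0.01;0 0 0.02 0 0 0 0.01;0 0 0.005 0 0 0 0.01;0 0 0 0 0 0 0.01;0 0 0 0 0 0 0.033;0 0 0 0 0 0 0.033;0 0 0 0 0 0 0.033;0 0 -0.01 0 0 0 0.033"
}}

```text
t: 53.7
position: [509.1, -6.0, 2.9]
orientation: [-3.135, 0.205, 0.002]
ft_force: [-0.1, -1.0, -0.5]
grip_width: 32.9
grip_force: 0.0
```

Emit:
{"name": "step_arm", "arguments": {
  "deltas": "0 0 -0.03 0 0 0 0.033;0 0 -0.05 0 0 0 0.033;0 0 -0.05 0 0 0 0.033;0 -0.03 -0.05 0 0 0 0.01;0 -0.045 -0.05 0 0 0 0;0 -0.045 -0.04 0 0 0 0;0 -0.045 0 0 0 0 0;0 -0.045 0 0 0 0 0;0 0 0 0 0 0 0;0 0 0 0 0 0 0"
}}

```text
t: 54.95
position: [536.5, 198.7, 269.9]
orientation: [3.135, -0.204, 0.0]
ft_force: [0.9, -1.5, -1.0]
grip_width: 0.2
grip_force: 0.0
```

```bash
python3 - <<'E'
from meas import *
from plan import *
f=grab('top');g=grab('side')
for px,s,c in hinges(f,(302,362,222,275)): print('bay',c.round(1),s,((onz(f,c,30)[:2]-B)@np.array([EX,EY]).T).round(1))
im=f['pixels'][170:320,180:420]
cv2.imwrite('pics/t10.png',cv2.resize(cv2.cvtColor(im,cv2.COLOR_RGB2BGR),(800,500),interpolation=2))
# cap by two rays
o=[]
for ff,reg in((f,(340,375,175,205)),(g,(255,280,165,190))):
    hsv=cv2.cvtColor(ff['pixels'],cv2.COLOR_RGB2HSV);x0,x1,y0,y1=reg;m=np.zeros((480,640),bool)
    m[y0:y1,x0:x1]=(((hsv[...,0]<8)|(hsv[...,0]>172))&(hsv[...,1]>150)&(hsv[...,2]>80))[y0:y1,x0:x1]
    for px,s,c in comps(ff,m,10): print('red',c,s);o.append(ray(ff,c))
(c1,d1),(c2,d2)=o;A=np.stack([d1,-d2],1);t=np.linalg.lstsq(A,c2-c1,rcond=None)[0]
print(c1+t[0]*d1,c2+t[1]*d2); plan([668,-119,265],-7.5)
E
```

```text
bay [330.  239.9] [322 228  18  29 307] [ 6.8 55.3]
bay [311.8 252.8] [304 240  19  30 316] [-33.7  99.5]
bay [345.5 256.8] [337 244  19  30 324] [-33.3   8.3]
red [358.29166667 187.91666667] [354 184  10   9  72]
red [263.24 177.36] [260 173   7  10  50]
[ 669.75291851 -119.49670683  230.18445829] [ 669.60146574 -119.5302385   230.15618498]
rz -0.0
pos [536.6 198.1 269.8] yaw -7.5 tool delta mm [171.6 297.2   4.9] tilt [ 0. -0. -1.] w -0.3 F [-0.6  0.2  0.2] t 55.05
```

View pics/t10.png

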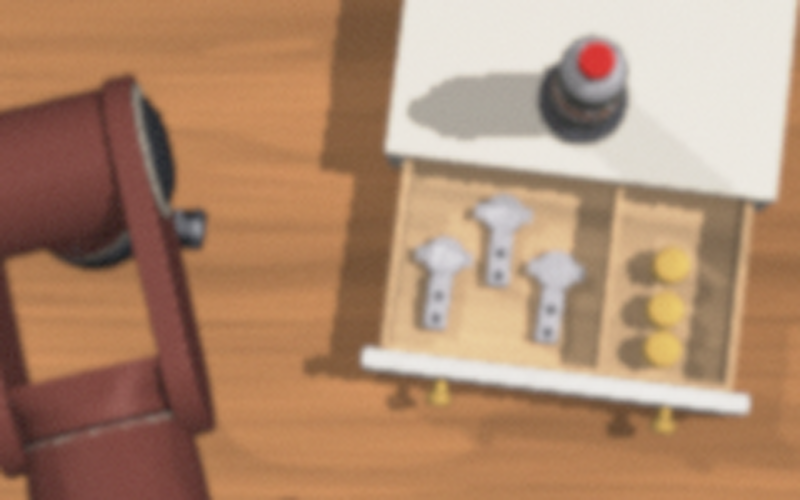

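All six pieces are in their compartments: hinges at crop (440,280), (500,235), (553,290) and knobs at (672,265), (665,308), (662,348). The cap is at (668,-119), top about z=238. Now over the nozzle with the fingers shut.

Emit:
{"name": "step_arm", "arguments": {
  "deltas": "0.02 0.035 0 0 0 0 0;0.02 0.035 0 0 0 0 0;0.02 0.035 0 0 0 0 0;0.02 0.035 0 0 0 0 0;0.02 0.035 0 0 0 0 0;0.02 0.035 0 0 0 0 0;0.02 0.035 0 0 0 0 0;0.02 0.035 0 0 0 0 0;0.0115 0.017 0 0 0 0 0;0 0 0 0 0 0 0"
}}

```text
t: 56.3
position: [667.9, -119.0, 269.2]
orientation: [-3.134, 0.208, 0.001]
ft_force: [0.4, -0.1, -1.5]
grip_width: -0.3
grip_force: 0.0
```

Emit:
{"name": "step_arm", "arguments": {
  "deltas": "0 0 0.01 0 0 0 0;0 0 0.01 0 0 0 0;0 0 0.01 0 0 0 0;0 0 0.005 0 0 0 0;0 0 0 0 0 0 0;0 0 0 0 0 0 0;0 0 0 0 0 0 0;0 0 0 0 0 0 0;0 0 0 0 0 0 0;0 0 0 0 0 0 0"
}}

```text
t: 57.55
position: [668.1, -117.8, 234.6]
orientation: [3.135, -0.205, 0.0]
ft_force: [-0.9, -0.3, -0.8]
grip_width: -0.2
grip_force: 0.0
```

```bash
python3 - <<'E'
from meas import *
from plan import *
plan([668.2,-119,210],-7.5)
g=grab('side');im=g['pixels'][120:250,210:330]
cv2.imwrite('pics/s11.png',cv2.resize(cv2.cvtColor(im,cv2.COLOR_RGB2BGR),(550,596),interpolation=2))
E
```

```text
rz 0.0
pos [ 668.1 -117.8  234.6] yaw -7.5 tool delta mm [ 0.3  1.2 24.6] tilt [ 0. -0. -1.] w -0.2 F [-0.9 -0.3 -0.8] t 57.55
```

View pics/s11.png

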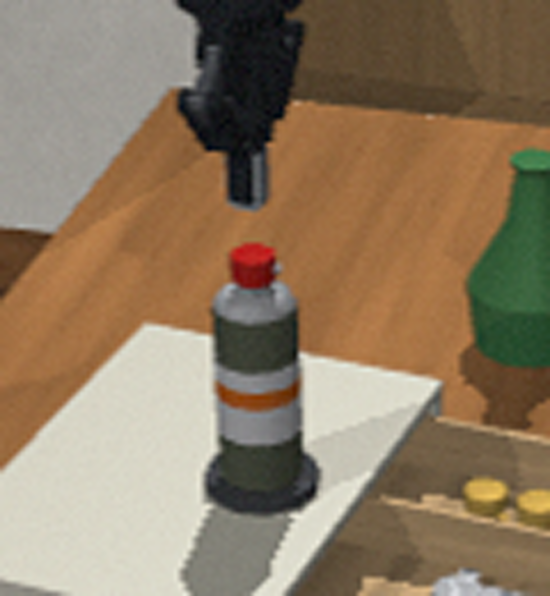

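The shut finger tips (crop (247,205)) are centred above the cap (crop (253,260)). I approach gently.

Emit:
{"name": "step_arm", "arguments": {
  "deltas": "0 0.001 0.01 0 0 0 0;0 0 0.006 0 0 0 0;0 0 0.004 0 0 0 0;0 0 0.002 0 0 0 0;0 0 0.002 0 0 0 0;0 0 0.001 0 0 0 0;0 0 0.001 0 0 0 0;0 0 0 0 0 0 0;0 0 0 0 0 0 0;0 0 0 0 0 0 0"
}}

```text
t: 58.85
position: [668.0, -118.7, 208.7]
orientation: [-3.135, 0.205, -0.0]
ft_force: [0.7, 0.1, -0.4]
grip_width: 0.0
grip_force: 0.0
```

Emit:
{"name": "step_arm", "arguments": {
  "deltas": "0 0 0.001 0 0 0 0;0 0 0.001 0 0 0 0;0 0 0.001 0 0 0 0;0 0 0.001 0 0 0 0;0 0 0.001 0 0 0 0;0 0 0.001 0 0 0 0;0 0 0 0 0 0 0;0 0 0 0 0 0 0;0 0 0 0 0 0 0;0 0 0 0 0 0 0"
}}

```text
t: 60.1
position: [668.0, -118.8, 202.6]
orientation: [3.135, -0.205, 0.0]
ft_force: [-0.9, -0.6, -0.0]
grip_width: -0.2
grip_force: 0.0
```

Emit:
{"name": "step_arm", "arguments": {
  "deltas": "0 0 0.001 0 0 0 0;0 0 0.001 0 0 0 0;0 0 0.001 0 0 0 0;0 0 0.001 0 0 0 0;0 0 0.001 0 0 0 0;0 0 0 0 0 0 0;0 0 0 0 0 0 0;0 0 0 0 0 0 0;0 0 0 0 0 0 0;0 0 0 0 0 0 0"
}}

```text
t: 61.35
position: [668.1, -118.8, 198.3]
orientation: [3.135, -0.205, 0.001]
ft_force: [-1.5, 2.0, 5.0]
grip_width: -0.1
grip_force: 2.7
```

Emit:
{"name": "step_arm", "arguments": {
  "deltas": "0 0 0.001 0 0 0 0;0 0 0.001 0 0 0 0;0 0 0.001 0 0 0 0;0 0 0.001 0 0 0 0;0 0 0.001 0 0 0 0;0 0 0.0005 0 0 0 0;0 0 0 0 0 0 0;0 0 0 0 0 0 0;0 0 0 0 0 0 0;0 0 0 0 0 0 0"
}}

```text
t: 62.6
position: [668.1, -118.8, 193.9]
orientation: [3.135, -0.205, 0.002]
ft_force: [-3.3, 1.7, 8.9]
grip_width: 0.2
grip_force: 4.3
```

Emit:
{"name": "step_arm", "arguments": {
  "deltas": "0 0 0.001 0 0 0 0;0 0 0.001 0 0 0 0;0 0 0.001 0 0 0 0;0 0 0 0 0 0 0;0 0 0 0 0 0 0;0 0 0 0 0 0 0;0 0 0 0 0 0 0;0 0 0 0 0 0 0;0 0 0 0 0 0 0;0 0 0 0 0 0 0"
}}

```text
t: 63.85
position: [668.3, -118.8, 193.7]
orientation: [3.134, -0.204, 0.003]
ft_force: [-8.4, 2.2, 16.6]
grip_width: 0.1
grip_force: 8.3
```

The cap has bottomed: position stopped and force rose to 16.6 N. Release upward and check that it springs back.

Emit:
{"name": "step_arm", "arguments": {
  "deltas": "0 0 -0.01 0 0 0 0;0 0 -0.02 0 0 0 0;0 0 -0.03 0 0 0 0;0 0 -0.02 0 0 0 0;-0.045 0 0 0 0 0 0;-0.045 0 0 0 0 0 0;-0.045 0 0 0 0 0 0;-0.045 0 0 0 0 0 0;-0.045 0 0 0 0 0 0;-0.04 -0.01 0 0 0 0 0"
}}

```text
t: 65.1
position: [405.0, -74.3, 269.0]
orientation: [3.135, -0.206, -0.0]
ft_force: [-0.7, -0.4, -0.1]
grip_width: 0.1
grip_force: 0.0
```

```bash
python3 - <<'E'
from meas import *
from plan import *
plan([*bay(-160,30),270],-7.5)
g=grab('side')
hsv=cv2.cvtColor(g['pixels'],cv2.COLOR_RGB2HSV);x0,x1,y0,y1=(250,280,165,190);m=np.zeros((480,640),bool)
m[y0:y1,x0:x1]=(((hsv[...,0]<8)|(hsv[...,0]>172))&(hsv[...,1]>150)&(hsv[...,2]>80))[y0:y1,x0:x1]
for px,s,c in comps(g,m,10): print('red (before 264.7,177.3; 10x10)',c,s)
f=grab('top');m=cv2.cvtColor(f['pixels'],cv2.COLOR_RGB2HSV)
im=f['pixels'][170:320,260:500];save(f,'t12.png')
E
```

```text
rz -0.0
pos [405.  -74.3 269. ] yaw -7.5 tool delta mm [ -7.2 -14.5  -1. ] tilt [-0. -0. -1.] w 0.1 F [-0.7 -0.4 -0.1] t 65.1
red (before 264.7,177.3; 10x10) [264.63291139 177.29113924] [260 173  10  10  79]
```

Emit:
{"name": "step_arm", "arguments": {
  "deltas": "-0.007 -0.0145 0 0 0 0 0;0 0 0 0 7.5 0 0;0 0 0 0 7.5 0 0;0 0 0 0 0 0 0;-0.0129 0 0.0483 0 0 0 0;-0.0129 0 0.0483 0 0 0 0;-0.0129 0 0.0483 0 0 0 0;-0.0129 0 0.0483 0 0 0 0;0 0 0 0 0 0 0;0 0 0 0 0 0 0"
}}

```text
t: 66.45
position: [403.1, -59.4, 71.3]
orientation: [3.091, -0.201, 0.409]
ft_force: [-0.2, -0.1, 1.5]
grip_width: -0.0
grip_force: 0.0
```

```bash
python3 - <<'E'
from plan import *
plan([*bay(-160,30),5])
plan([*bay(-130,30),5])
E
```

```text
pos [403.1 -59.4  71.3] yaw -7.5 tool delta mm [-20.5  -0.   63.2] tilt [ 0.258 -0.034 -0.966] w -0.0 F [-0.2 -0.1  1.5] t 66.45
pos [403.1 -59.4  71.3] yaw -7.5 tool delta mm [ 8.5 -0.  71. ] tilt [ 0.258 -0.034 -0.966] w -0.0 F [-0.2 -0.1  1.5] t 66.45
```

Emit:
{"name": "step_arm", "arguments": {
  "deltas": "-0.0105 0 0.032 0 0 0 0;-0.01 0 0.031 0 0 0 0;0 0 0 0 0 0 0;0.0097 0 0.0026 0 0 0 0;0.0097 0 0.0026 0 0 0 0;0.0097 0 0.0026 0 0 0 0;0.0097 0 0.0026 0 0 0 0;0.0097 0 0.0026 0 0 0 0;0.0097 0 0.0026 0 0 0 0;0.0097 0 0.0026 0 0 0 0"
}}

```text
t: 67.7
position: [468.4, -67.9, 3.0]
orientation: [3.091, -0.202, 0.406]
ft_force: [-3.3, 0.4, 2.9]
grip_width: 0.0
grip_force: 1.5
```

```bash
python3 - <<'E'
from plan import *
plan([*bay(35,30),5])
E
```

```text
pos [468.4 -67.9   3. ] yaw -7.5 tool delta mm [122.1   0.2  30.6] tilt [ 0.256 -0.034 -0.966] w 0.0 F [-3.3  0.4  2.9] t 67.7
```

Emit:
{"name": "step_arm", "arguments": {
  "deltas": "0.0097 0 0.0025 0 0 0 0;0.0097 0 0.0025 0 0 0 0;0.0097 0 0.0025 0 0 0 0;0.0097 0 0.0025 0 0 0 0;0.0097 0 0.0025 0 0 0 0;0.0097 0 0.0025 0 0 0 0;0.0097 0 0.0025 0 0 0 0;0.0097 0 0.0025 0 0 0 0;0.0097 0 0.0025 0 0 0 0;0.0097 0 0.0025 0 0 0 0"
}}

```text
t: 68.95
position: [567.4, -80.7, 3.4]
orientation: [3.092, -0.202, 0.406]
ft_force: [-3.2, 0.0, -2.1]
grip_width: -0.3
grip_force: 1.5
```

```bash
python3 - <<'E'
from meas import *
from plan import *
plan([*bay(35,30),5])
g=grab('side');im=g['pixels'][120:330,180:400]
cv2.imwrite('pics/s13.png',cv2.resize(cv2.cvtColor(im,cv2.COLOR_RGB2BGR),(628,600),interpolation=2))
E
```

```text
pos [567.4 -80.7   3.4] yaw -7.5 tool delta mm [25.5  0.3  5.2] tilt [ 0.256 -0.033 -0.966] w -0.3 F [-3.2  0.  -2.1] t 68.95
```

Emit:
{"name": "step_arm", "arguments": {
  "deltas": "0.004 0 0.001 0 0 0 0;0.004 0 0.001 0 0 0 0;0.003 0 0.0008 0 0 0 0;0.002 0 0.0005 0 0 0 0;0.002 0 0.0005 0 0 0 0;0.002 0 0.0005 0 0 0 0;0.002 0 0.0005 0 0 0 0;0 0 0 0 0 0 0;0 0 0 0 0 0 0;0 0 0 0 0 0 0"
}}

```text
t: 70.25
position: [586.7, -83.3, 4.1]
orientation: [3.091, -0.202, 0.408]
ft_force: [-0.2, -0.9, 0.8]
grip_width: 0.0
grip_force: 0.0
```

Emit:
{"name": "step_arm", "arguments": {
  "deltas": "0.001 0 0.0003 0 0 0 0;0.001 0 0.0003 0 0 0 0;0.001 0 0.0003 0 0 0 0;0.001 0 0.0003 0 0 0 0;0.001 0 0.0003 0 0 0 0;0.001 0 0.0003 0 0 0 0;0.001 0 0.0003 0 0 0 0;0.001 0 0.0003 0 0 0 0;0 0 0 0 0 0 0;0 0 0 0 0 0 0"
}}

```text
t: 71.5
position: [595.1, -84.5, 4.0]
orientation: [3.091, -0.202, 0.408]
ft_force: [-1.3, 0.1, 0.4]
grip_width: 0.1
grip_force: 0.5
```

Emit:
{"name": "step_arm", "arguments": {
  "deltas": "0.001 0 0.0003 0 0 0 0;0.001 0 0.0003 0 0 0 0;0.001 0 0.0003 0 0 0 0;0.001 0 0.0003 0 0 0 0;0.001 0 0.0003 0 0 0 0;0.001 0 0.0003 0 0 0 0;0 0 0 0 0 0 0;0 0 0 0 0 0 0;0 0 0 0 0 0 0;0 0 0 0 0 0 0"
}}

```text
t: 72.75
position: [597.0, -84.6, 2.8]
orientation: [3.094, -0.201, 0.391]
ft_force: [-20.4, 2.1, 16.1]
grip_width: 0.1
grip_force: 10.8
```

```bash
python3 - <<'E'
from meas import *
from plan import *
plan([*bay(35,30),5])
f=grab('top');hsv=cv2.cvtColor(f['pixels'],cv2.COLOR_RGB2HSV)
w=((hsv[...,1]<45)&(hsv[...,2]>95)).astype(np.uint8); w[:, :280]=0; w[:,430:]=0;w[:200]=0;w[310:]=0
for px,s,c in comps(f,w,60): print('white',s,c)
# brightness down a column crossing panel
for u in (310,395,405): print(u,[int(hsv[v,u,1]) for v in range(205,250,2)])
E
```

```text
pos [597.  -84.6   2.8] yaw -7.4 tool delta mm [-3.2  0.3 -3.1] tilt [ 0.247 -0.032 -0.969] w 0.1 F [-20.4   2.1  16.1] t 72.75
white [ 296  200  120   37 3333] [360.14371437 215.45634563]
310 [23, 24, 23, 13, 13, 13, 18, 8, 7, 11, 35, 118, 135, 134, 138, 133, 131, 133, 132, 130, 124, 123, 131]
395 [12, 12, 12, 11, 11, 11, 12, 11, 14, 15, 15, 21, 8, 8, 12, 19, 91, 136, 134, 134, 135, 137, 136]
405 [12, 12, 13, 13, 12, 11, 11, 11, 11, 12, 12, 12, 17, 7, 6, 11, 63, 127, 136, 136, 134, 134, 133]
```

Force jumped to 20 N after about 154 mm of travel, so the drawer is against its stop. Back off, rise and check by measurement.

Emit:
{"name": "step_arm", "arguments": {
  "deltas": "-0.005 0 -0.0013 0 0 0 0;-0.02 0 -0.005 0 0 0 0;-0.03 0 -0.008 0 0 0 0;-0.04 0 -0.01 0 0 0 0;-0.04 0 -0.01 0 0 0 0;-0.04 0 -0.01 0 0 0 0;0.012 0 -0.045 0 0 0 0;0.012 0 -0.045 0 0 0 0;0.012 0 -0.045 0 0 0 0;0 0 0 0 0 0 0"
}}

```text
t: 74.05
position: [425.3, -63.1, 147.1]
orientation: [3.086, -0.201, 0.424]
ft_force: [0.3, 0.4, -0.4]
grip_width: -0.0
grip_force: 0.0
```

```bash
python3 - <<'E'
from meas import *
from plan import *
plan([*bay(-160,30),150])
f=grab('top');hsv=cv2.cvtColor(f['pixels'],cv2.COLOR_RGB2HSV)
w=((hsv[...,1]<45)&(hsv[...,2]>95)).astype(np.uint8); w[:, :270]=0; w[:,430:]=0;w[:120]=0;w[310:]=0
for px,s,c in comps(f,w,100):
    P=np.array([onz(f,p,70)[:2] for p in px.astype(float)])
    q=(P-B)@np.array([EX,EY]).T
    print('white',s,'front edge bay x at y=-130,-100,-60,110,125:',[round(float(q[abs(q[:,1]-y)<6,0].min()),1) for y in(-130,-100,-60,110,125)])
print('expected face when home', 39)
g=grab('side')
hsv=cv2.cvtColor(g['pixels'],cv2.COLOR_RGB2HSV);x0,x1,y0,y1=(250,280,165,190);m=np.zeros((480,640),bool)
m[y0:y1,x0:x1]=(((hsv[...,0]<8)|(hsv[...,0]>172))&(hsv[...,1]>150)&(hsv[...,2]>80))[y0:y1,x0:x1]
for px,s,c in comps(g,m,10): print('red',c,s)
for px,s,c in knobs(g,(200,360,190,340)): print('brass visible',c,s[4])
E
```

```text
pos [425.3 -63.1 147.1] yaw -7.4 tool delta mm [-24.1  -0.7  -9.8] tilt [ 0.267 -0.038 -0.963] w -0.0 F [ 0.3  0.4 -0.4] t 74.05
white [  296   135   125   102 10017] front edge bay x at y=-130,-100,-60,110,125: [35.2, 34.6, 34.3, 34.5, 35.5]
expected face when home 39
red [264.58536585 177.32926829] [260 173  10  10  82]
brass visible [283.92592593 257.22222222] 27
```

```bash
python3 - <<'E'
from meas import *
from plan import *
f=grab('top');hsv=cv2.cvtColor(f['pixels'],cv2.COLOR_RGB2HSV)
w=((hsv[...,1]<45)&(hsv[...,2]>95)).astype(np.uint8); w[:, :270]=0; w[:,430:]=0;w[:120]=0;w[310:]=0
px=np.argwhere(w)[:,::-1].astype(float)
A=[np.array([onz(f,p,z)[:2]-B for p in px])@np.array([EX,EY]).T for z in(67,75)]
for y in(-120,-90,-60,60,110):
    k=abs(A[0][:,1]-y)<6; print(y,'depth',(A[1][k,0].max()-A[0][k,0].min()).round(1))
print('V of column 395:',hsv[205:250,395,2].tolist())
E
```

```text
-120 depth 240.4
-90 depth 237.7
-60 depth 239.3
60 depth 240.2
110 depth 239.6
V of column 395: [234, 234, 235, 234, 234, 233, 234, 234, 234, 234, 235, 234, 234, 234, 234, 233, 229, 227, 224, 224, 223, 217, 199, 194, 213, 220, 223, 217, 191, 144, 107, 100, 102, 120, 142, 158, 167, 168, 171, 166, 159, 153, 152, 150, 153]
```

```bash
python3 -c "
from bench import manip
print(manip.close_job())"
```

```text
the job is handed in; nothing more can be done
None
```

I handed the job in at about 74 s, verdict not shown: by my measurements all 3 knobs and 3 hinges are in their compartments, the nozzle was pressed to its stop and sprang back, and the drawer hit its stop at about 20 N, though the images alone can't confirm the last 4 mm; I viewed 15 pictures, one over the limit of 14.

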